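# Get the slide bolts from behind the mug and the glue

### The arm

A 6-joint arm with a two-finger parallel gripper is mounted at the origin on the work surface. World frame = base frame: x ahead of the robot, y to its left, z up, the work surface at z = 0. Lengths are in m, angles in rad, forces in N, time in s.
With the tool pointing down it reaches from about 0.375 to 0.9 m from the base axis. Payload 3.1 kg.
Tool frame: the origin (TCP) lies at the very end of the fingers, on their centre line; the grasp point (between the pads) lies 19 mm behind it; z points along the fingers, y is the direction in which the jaws open and shut (so a half turn about z gives the same grasp; the last joint's range is limited). The gripper opens to 87 mm and grips with 3 to 60 N. Pads are 19 mm wide; open, the fingers measure 117 mm over their backs; the gripper's body (75 mm by 190 mm) begins 51 mm behind the grasp point.
Start: joints at [1.131, 0.527, 1.433, -0, 1.181, -0.178], TCP at [0.162, 0.604, 0.223] pointing down, gripper open.
Joint ranges: [-3.08, 3.08], [-0.75, 2.2], [0.22, 2.44], [-1.43, 4.57], [0, 2.65], [-2.85, 2.85]. Speed limits (rad/s): [2.79, 2.79, 3.14, 3.14, 3.14, 3.14].

### API

Orientations are given as a 3x3 rotation matrix whose columns are the frame's x, y, z axes.
In Python, from bench import arm, imaging, sign_off gives the robot as it stands. The module is installed in compiled form; this text tells all that it offers.
- The arm moves only by the tool apply_moves, never from a script. Its argument "moves" is a list of rows, each an object of numbers: "x", "y", "z": the shift along the tool's x, y, z normalised to -1 to 1, where 1 is 0.2 m; "rx", "ry", "rz": the turn, a rotation vector about the tool's x, y, z normalised to -1 to 1, where 1 is 4 degrees. A call has 1 to 10 rows; each row shifts and turns the pose as measured when the row begins, along the tool's axes as they then stand; what a row does not reach is not made up. A row lasts 1/12 s, in which the tool goes at most 41.7 mm and 7.16 degrees, less where a joint would pass 70% of its speed; a pose out of reach is approached as far as the arm can. A call with a number of a shift or a turn outside -1 to 1 is refused whole. A call with a gripper value outside its range is refused whole. "claw" is the closure, from 0 (fully open) to 1 (shut), set as the call begins (left out, the last holds). The fingers move at their own pace and stop on an object; the grip force is fixed at half the most. Time passes only in rows, so rows that do not move let the fingers close. It gives the time, the measured TCP pose, the force and the opening at its end, in the units of the state.
- arm.observe(): the state, without advancing time (a new reading comes with each control period).
- imaging.get_image(name): name is "scene" or "top"; returns a dict with "image" (400x640x3 uint8, red, green, blue), "mtx" (3x3 intrinsics, pixels), "R" (3x3) and "t" (3): a world point X has camera coordinates R X + t. Camera axes: x right, y down, z forward; pixel columns grow to the right and rows downward; lengths in m; the calibration is good to about 2 mm. A picture is of the moment at which its call begins. There is no depth.
- sign_off(): hands the job in, once; it reports no verdict.
The state is a dict: "t": time; "joint_positions": joint angles; "qvel": joint speeds; "tau": joint torques, N m; "position": TCP position; "orientation": TCP orientation; "wrist_force": force on the tool from outside, world axes, zero at the start; "ft_torque": the same for the moment, N m; "width": finger opening in m.
Only numpy, scipy, OpenCV 4.12 (cv2) and the standard library are available. Lean on these libraries where they do the work, as an engineer would, in place of code of your own. Each camera call takes 0.05 s, during which the arm holds its last target. There are 200 camera calls.

### The job

Two slide bolts lie right behind the mug of dowels and the glue bottle. First stand the mug and the glue on the plain grey felt mat to clear the way, then lay the bolt that is pushed in flat in the short white tray and the one that is pulled out flat in the long white tray, and finally stand the mug back in the middle of the round cork coaster and the glue back in the middle of the square cork pad. Keep mug and glue upright throughout and do not shift the hammer.

Things in the scene. Friction and masses are not known exactly. Their poses are not given: they have to be found in the camera images.
- mug: White ceramic mug packed with wooden dowels that are part of it: 60 mm across, rim 78 mm high, dowels to 91 mm. Origin: centre of the underside, z up. The handle sticks out along its +y to 54 mm from the axis (at first roughly towards the robot), so take it across its x axis, 30 to 70 mm above the foot. 0.2 to 0.4 kg. Starts on the round coaster.
- glue: Round white glue bottle with a small grey nozzle: straight body 56 mm across up to 74 mm, 97 mm high in all. Origin: centre of the underside, z up. 0.15 to 0.3 kg. Starts on the square pad.
- latch_in: Slide bolt PUSHED IN: aluminium block 64 x 28 x 14 mm (x, y, z), lying flat; 9 mm round steel bolt sticks out 2 to 5 mm at the +x end; dark 8 mm thumb pin near the -x end, to 23 mm above the underside. Origin: centre of the underside, z up. 0.15 kg. Lies along the line coaster-pad, 10 mm behind mug or glue: no room for a finger until that is cleared. Bolt friction 4 N; grip across y.
- latch_out: The same slide bolt PULLED OUT: the steel bolt sticks out 30 to 34 mm at the +x end and the thumb pin stands near the middle of the block; total length about 97 mm. Origin at the centre of the block's underside, all else as latch_in. Which of the two lies behind which vessel varies.
- coaster: Round cork coaster, 72 mm across, 4 mm thick, fixed on a 3 mm dark wood panel: home of the mug. Origin: centre of its underside (its top is 4 mm above), z up.
- pad: Square cork pad, 70 x 70 mm, 4 mm thick, fixed on the same panel 140 mm from the coaster (centre to centre): home of the glue. Origin: centre of its underside (its top is 4 mm above), z up.
- park: Plain grey felt mat, 150 x 240 mm (x, y), 3 mm thick, fixed: the side area, left or right of the panel. Origin: centre of its underside, z up.
- short_tray: Short white plastic tray, fixed, open on top: 90 x 108 mm outside (x, y), 14 mm high, walls and floor 4 mm. Origin: centre of its underside, z up. It stands beside the long tray on a plywood board, across from the mat; which is nearer varies.
- long_tray: Long white plastic tray, fixed, open on top: 128 x 108 mm outside (x, y), 14 mm high, walls and floor 4 mm. Origin: centre of its underside, z up.
- hammer: Small steel tack hammer with a wooden handle, 210 mm long, lying along the far edge of the panel, about 95 mm behind the slide bolts. Leave it where it lies. Origin: underside near the middle.

How it is judged:
By the outcome, as a careful person would: the job done as asked, in the order asked, and still so for the second after the job is handed in, with the robot touching nothing.
It also fails if it takes over 144 s, if anything falls off the work surface, if the arm or the gripper's body presses on something with over 40 N, if the wrist force passes 120 N, or if a joint passes its speed limit or range.

## Working session

There is one attempt and no reset: what is moved stays moved. The work goes in short steps, Python scripts to look and compute and a tool call to move; the robot and the scene stay as the last step left them, time stands still between calls to the robot, and variables do not carry over. Pictures are saved under pics/ and viewed, about 12 in all and at most 16, crops included, and the job is handed in when it is done.

Besides the shell and the picture viewer there is one more tool, called after ">>>" as name(argument=value, ...) on one line, values as JSON. apply_moves: Moves the arm, as the interface text tells. Its arguments: {"type":"object","properties":{"moves":{"type":"array","items":{"type":"object","properties":{"x":{"type":"number","minimum":-1,"maximum":1},"y":{"type":"number","minimum":-1,"maximum":1},"z":{"type":"number","minimum":-1,"maximum":1},"rx":{"type":"number","minimum":-1,"maximum":1},"ry":{"type":"number","minimum":-1,"maximum":1},"rz":{"type":"number","minimum":-1,"maximum":1}}}},"claw":{"type":"number"}},"required":["moves"]}

```bash
mkdir -p pics; cat > h.py <<'E'
import numpy as np, cv2
from bench import arm, imaging, sign_off
def grab(n,save=None):
    d=imaging.get_image(n)
    if save: cv2.imwrite(f'pics/{save}.png',d['image'][:,:,::-1])
    return d
def ray(d,u,v,z):
    K=np.array(d['mtx']);R=np.array(d['R']);t=np.array(d['t'])
    c=-R.T@t; r=R.T@np.linalg.inv(K)@np.array([u,v,1.]); return c+r*(z-c[2])/r[2]
def proj(d,X):
    p=np.array(d['mtx'])@(np.array(d['R'])@np.array(X)+np.array(d['t'])); return p[:2]/p[2]
E
python3 - <<'E'
from h import *
for n in('top','scene'):
    d=grab(n,n+'0'); print(n,-np.array(d['R']).T@d['t'],d['mtx'][0][0]); 
s=arm.observe(); print(s['position'],s['orientation'],s['width'],s['t'])
E
```

```text
top [0.51969646 0.00489403 1.26776734] 473.1959198363262
scene [1.13761731 0.24080385 0.94801273] 453.8600005015673
[0.1614358  0.60311673 0.2216816 ] [[-9.65937315e-01  2.58774848e-01 -8.25175094e-04]
 [ 2.58775932e-01  9.65935805e-01 -1.74275615e-03]
 [ 3.46084711e-04 -1.89692865e-03 -9.99998141e-01]] 0.08681560253885787 0.1
```

View pics/top0.png

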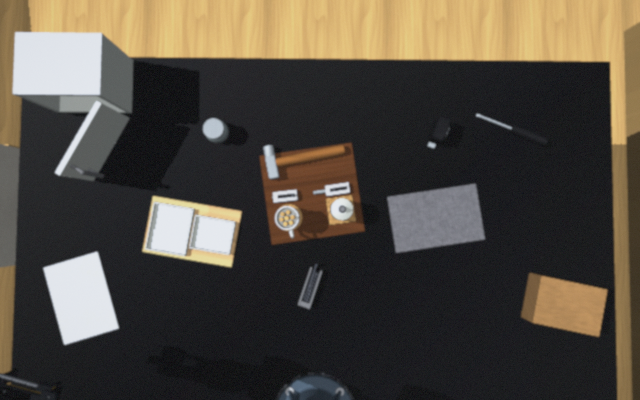

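View pics/scene0.png

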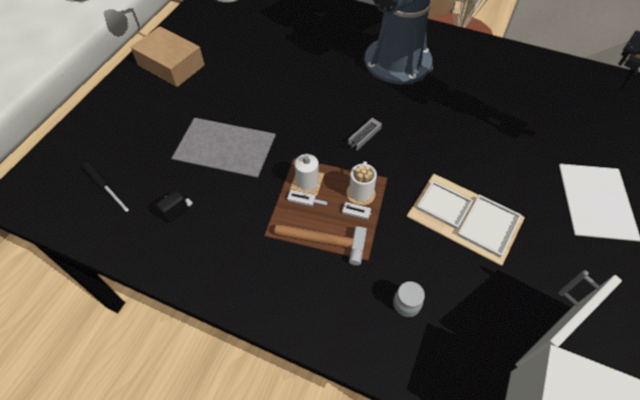

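The top view has +x up and +y left. The mug at (288,217) has the pushed-in bolt behind it (285,196). The glue at (341,209) has the pulled-out bolt behind it (338,188). The long tray is at (172,230), the short tray at (214,236), and the mat at (436,218). I'll enlarge these areas.

```bash
python3 - <<'E'
import cv2
a=cv2.imread('pics/top0.png')[140:250,255:375]; cv2.imwrite('pics/c1.png',cv2.resize(a,None,fx=5,fy=5,interpolation=cv2.INTER_CUBIC))
a=cv2.imread('pics/scene0.png')[140:270,260:390]; cv2.imwrite('pics/c2.png',cv2.resize(a,None,fx=4.5,fy=4.5,interpolation=cv2.INTER_CUBIC))
E
```

```text
(no output)
```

View pics/c1.png

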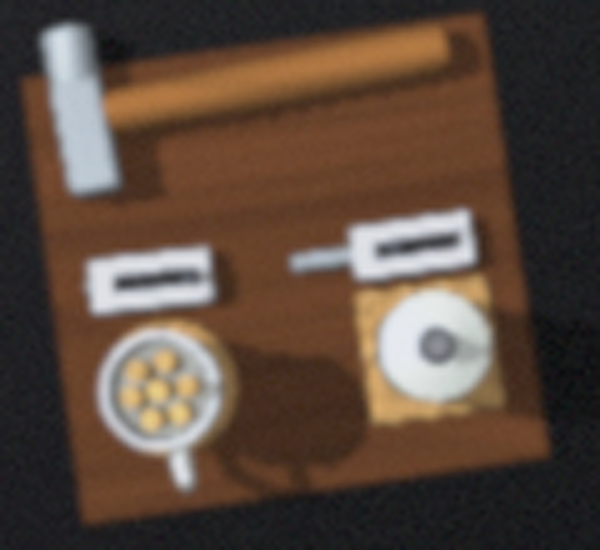

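View pics/c2.png

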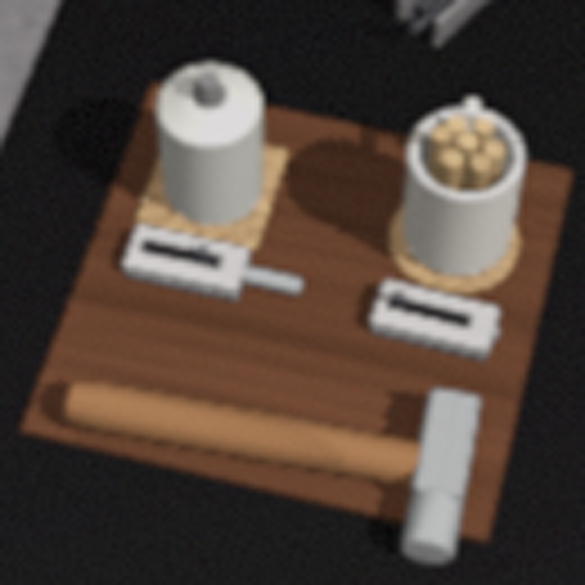

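The crop shows the mug rim centre at about (161,390) in the crop, with the handle toward the robot, and the glue at about (437,345). Both bolts have their steel ends toward +y: the pulled-out one is at (412,247), the pushed-in one at (152,280). The second view agrees. Next I measure with masks.

```bash
cat >> h.py <<'E'
def full(u,v): return u/5-.4+255, v/5-.4+140   # crop c1 -> top
def rect(d,mask,z,name,amin=100):
    cs,_=cv2.findContours(mask.astype('uint8'),cv2.RETR_EXTERNAL,cv2.CHAIN_APPROX_NONE)
    for c in cs:
        if cv2.contourArea(c)<amin: continue
        b=cv2.boxPoints(cv2.minAreaRect(c)); w=np.array([ray(d,*p,z)[:2] for p in b])
        s=[np.linalg.norm(w[1]-w[0]),np.linalg.norm(w[2]-w[1])]; i=int(np.argmax(s)); e=w[i+1]-w[i] 
        print(name,'px',b.mean(0).round(1),'ctr',w.mean(0).round(4),'size',np.round(s,4),'long-axis deg',round(np.degrees(np.arctan2(e[1],e[0]))%180,1))
def to(x,y,z,yaw):
    """print moves (tool axes, normalised totals) to TCP x,y,z with tool y axis at world angle yaw deg"""
    from scipy.spatial.transform import Rotation as Ro
    s=arm.observe(); R=np.array(s['orientation']); p=np.array(s['position'])
    c,q=np.cos(np.radians(yaw)),np.sin(np.radians(yaw))
    y_=np.array([c,q,0]); z_=np.array([0,0,-1.]); T=np.c_[np.cross(y_,z_),y_,z_]
    rv=np.degrees(Ro.from_matrix(R.T@T).as_rotvec())/4
    print('pos',p.round(4),'yaw',np.degrees(np.arctan2(R[1,1],R[0,1])).round(2),'w',round(s['width'],4),'t',round(s['t'],2),'F',np.round(s['wrist_force'],1))
    dd=np.array([x,y,z])-p
    print('shift now-frame',(R.T@dd/.2).round(4),'target-frame',(T.T@dd/.2).round(4),'turn',rv.round(3))
E
python3 - <<'E'
from h import *
d=imaging.get_image('top'); im=d['image']; hsv=cv2.cvtColor(im,cv2.COLOR_RGB2HSV); H,S,V=[hsv[...,i].astype(int) for i in range(3)]
roi=np.zeros(H.shape,bool); roi[135:260,130:500]=1
k=np.ones((5,5),np.uint8)
mat=cv2.morphologyEx((roi&(V>60)&(S<60)).astype('uint8'),cv2.MORPH_OPEN,k); mat[:,:375]=0
rect(d,mat,.003,'mat',1000)
pan=(roi&(V>45)&(S>60)); pan[:,:250]=0; pan=cv2.morphologyEx(pan.astype('uint8'),cv2.MORPH_CLOSE,np.ones((15,15),np.uint8)); rect(d,pan,.003,'panel',1000)
bd=roi&(V>80); bd[:,250:]=0; rect(d,bd,.006,'board',1000)
wh=roi&(V>150)&(S<40)
w=wh.copy(); w[:,245:]=0; rect(d,w,.014,'tray',300)
w=wh.copy(); w[:,:255]=0; w[:,365:]=0; w[:180]=0; rect(d,w,.014,'latch/vessel',60)
print('mug',ray(d,*full(161,390),.085),'glue',ray(d,*full(437,345),.081))
a=ray(d,*full(161,390),.085);b=ray(d,*full(437,345),.081);e=a-b;print(np.linalg.norm(e[:2]),np.degrees(np.arctan2(e[1],e[0])))
E
```

```text
mat px [435.6 217.7] ctr [ 0.5192 -0.3207] size [0.2466 0.1556] long-axis deg 99.2
panel px [311.4 193.2] ctr [0.5822 0.0119] size [0.2573 0.2462] long-axis deg 98.7
board px [191.5 231. ] ctr [0.4782 0.3294] size [0.1562 0.2481] long-axis deg 80.6
tray px [190.3 232.4] ctr [0.4748 0.3303] size [0.1291 0.2261] long-axis deg 80.5
latch/vessel px [285.8 219.2] ctr [0.5114 0.079 ] size [0.0724 0.0654] long-axis deg 157.5
latch/vessel px [341.5 208.5] ctr [ 0.5411 -0.0683] size [0.0557 0.0556] long-axis deg 90.5
latch/vessel px [284.3 195.6] ctr [0.5739 0.0836] size [0.0655 0.029 ] long-axis deg 97.2
latch/vessel px [331.4 189.4] ctr [ 0.5915 -0.0412] size [0.0936 0.029 ] long-axis deg 98.7
mug [0.51599458 0.07225456 0.085     ] glue [ 0.53971937 -0.06564191  0.081     ]
0.1399224874822335 99.76204340548313
```

```bash
python3 -c "
from h import *
to(.5397,-.0656,.20,99.2)"
```

```text
pos [0.1615 0.6032 0.2218] yaw 75.0 w 0.0872 t 0.15 F [-0.1  0.4  1.3]
shift now-frame [-2.6921 -2.7402  0.1128] target-frame [-1.332  -3.6032  0.109 ] turn [-0.023 -0.009 -6.051]
```

>>> apply_moves(moves=[{"rz": -1},{"rz": -1},{"rz": -1},{"rz": -1},{"rz": -1},{"rz": -1},{},{}], claw=0)

```text
validation failed for argument at $.mo...
```

```bash
python3 -c "
from h import *
to(.5397,-.0656,.20,99.2)"
```

```text
pos [0.1615 0.6032 0.2218] yaw 75.0 w 0.0872 t 0.15 F [-0.1  0.4  1.3]
shift now-frame [-2.6921 -2.7402  0.1128] target-frame [-1.332  -3.6032  0.109 ] turn [-0.023 -0.009 -6.051]
```

>>> apply_moves(moves=[{"rz": -1},{"rz": -1},{"rz": -1},{"rz": -1},{"rz": -1},{"rz": -1},{"x": 0}], claw=0)

```text
validation failed for argument at $.mo...
```

Probably every key is required in each row, so I'll fill them all in.

>>> apply_moves(moves=[{"x": 0,"y": 0,"z": 0,"rx": 0,"ry": 0,"rz": -1},{"x": 0,"y": 0,"z": 0,"rx": 0,"ry": 0,"rz": -1},{"x": 0,"y": 0,"z": 0,"rx": 0,"ry": 0,"rz": -1},{"x": 0,"y": 0,"z": 0,"rx": 0,"ry": 0,"rz": -1},{"x": 0,"y": 0,"z": 0,"rx": 0,"ry": 0,"rz": -1},{"x": 0,"y": 0,"z": 0,"rx": 0,"ry": 0,"rz": -1}], claw=0)

```text
t: 0.65
position: [0.1607, 0.6015, 0.2191]
orientation: [[-0.985, -0.175, -0.003], [-0.175, 0.985, -0.007], [0.004, -0.006, -1.0]]
wrist_force: [-0.6, 0.1, -1.0]
width: 0.0873
```

```bash
python3 -c "
from h import *
to(.5397,-.0656,.20,99.2)"
```

```text
pos [0.1607 0.6015 0.2191] yaw 100.08 w 0.0873 t 0.65 F [-0.6  0.1 -1. ]
shift now-frame [-1.2828 -3.6148  0.1119] target-frame [-1.3375 -3.5954  0.0954] turn [-0.088 -0.062  0.219]
```

>>> apply_moves(moves=[{"x": -0.07,"y": -0.19,"z": 0,"rx": 0,"ry": 0,"rz": 0.2},{"x": -0.07,"y": -0.19,"z": 0,"rx": 0,"ry": 0,"rz": 0},{"x": -0.07,"y": -0.19,"z": 0,"rx": 0,"ry": 0,"rz": 0},{"x": -0.07,"y": -0.19,"z": 0,"rx": 0,"ry": 0,"rz": 0},{"x": -0.07,"y": -0.19,"z": 0,"rx": 0,"ry": 0,"rz": 0},{"x": -0.07,"y": -0.19,"z": 0,"rx": 0,"ry": 0,"rz": 0},{"x": -0.07,"y": -0.19,"z": 0,"rx": 0,"ry": 0,"rz": 0},{"x": -0.07,"y": -0.19,"z": 0,"rx": 0,"ry": 0,"rz": 0},{"x": -0.07,"y": -0.19,"z": 0,"rx": 0,"ry": 0,"rz": 0},{"x": -0.07,"y": -0.19,"z": 0,"rx": 0,"ry": 0,"rz": 0}], claw=0)

```text
t: 1.48
position: [0.3638, 0.2462, 0.2169]
orientation: [[-0.984, -0.18, -0.003], [-0.18, 0.984, -0.002], [0.004, -0.001, -1.0]]
wrist_force: [0.7, 0.5, 0.9]
width: 0.0872
```

```bash
python3 -c "
from h import *
to(.5397,-.0656,.20,99.2)"
```

```text
pos [0.3638 0.2462 0.2169] yaw 100.38 w 0.0872 t 1.48 F [0.7 0.5 0.9]
shift now-frame [-0.5848 -1.6917  0.0847] target-frame [-0.6191 -1.6795  0.0847] turn [-0.019 -0.052  0.294]
```

>>> apply_moves(moves=[{"x": -0.063,"y": -0.19,"z": 0,"rx": 0,"ry": 0,"rz": 0.3},{"x": -0.07,"y": -0.19,"z": 0,"rx": 0,"ry": 0,"rz": 0},{"x": -0.07,"y": -0.19,"z": 0,"rx": 0,"ry": 0,"rz": 0},{"x": -0.07,"y": -0.19,"z": 0,"rx": 0,"ry": 0,"rz": 0},{"x": -0.07,"y": -0.19,"z": 0,"rx": 0,"ry": 0,"rz": 0},{"x": -0.07,"y": -0.19,"z": 0,"rx": 0,"ry": 0,"rz": 0},{"x": -0.07,"y": -0.19,"z": 0,"rx": 0,"ry": 0,"rz": 0},{"x": -0.07,"y": -0.19,"z": 0,"rx": 0,"ry": 0,"rz": 0},{"x": -0.06,"y": -0.15,"z": 0,"rx": 0,"ry": 0,"rz": 0},{"x": 0,"y": 0,"z": 0,"rx": 0,"ry": 0,"rz": 0}], claw=0)

```text
t: 2.32
position: [0.5447, -0.0841, 0.2167]
orientation: [[-0.989, -0.149, 0.002], [-0.149, 0.989, -0.005], [-0.002, -0.005, -1.0]]
wrist_force: [0.0, 0.4, 0.4]
width: 0.0866
```

```bash
python3 -c "
from h import *
to(.5397,-.0656,.045,99.2)"
```

```text
pos [ 0.5447 -0.0841  0.2167] yaw 98.59 w 0.0866 t 2.32 F [0.  0.4 0.4]
shift now-frame [0.0122 0.0994 0.8582] target-frame [0.0099 0.0952 0.8587] turn [-0.072  0.021 -0.151]
```

>>> apply_moves(moves=[{"x": 0.01,"y": 0.09,"z": 0,"rx": 0,"ry": 0,"rz": -0.15},{"x": 0,"y": 0,"z": 0.12,"rx": 0,"ry": 0,"rz": 0},{"x": 0,"y": 0,"z": 0.12,"rx": 0,"ry": 0,"rz": 0},{"x": 0,"y": 0,"z": 0.12,"rx": 0,"ry": 0,"rz": 0},{"x": 0,"y": 0,"z": 0,"rx": 0,"ry": 0,"rz": 0}], claw=0)

```text
t: 2.73
position: [0.5398, -0.0646, 0.1434]
orientation: [[-0.988, -0.157, 0.004], [-0.157, 0.988, -0.004], [-0.004, -0.004, -1.0]]
wrist_force: [-1.5, -0.4, -0.4]
width: 0.0871
```

```bash
python3 -c "
from h import *
to(.5397,-.0656,.045,99.2)"
```

```text
pos [ 0.5398 -0.0646  0.1434] yaw 99.01 w 0.0871 t 2.73 F [-1.5 -0.4 -0.4]
shift now-frame [ 0.0029 -0.0028  0.4918] target-frame [ 0.0011 -0.0049  0.4918] turn [-0.06   0.054 -0.048]
```

>>> apply_moves(moves=[{"x": 0,"y": -0.003,"z": 0.1,"rx": 0,"ry": 0,"rz": 0},{"x": 0,"y": 0,"z": 0.1,"rx": 0,"ry": 0,"rz": 0},{"x": 0,"y": 0,"z": 0.1,"rx": 0,"ry": 0,"rz": 0},{"x": 0,"y": 0,"z": 0.1,"rx": 0,"ry": 0,"rz": 0},{"x": 0,"y": 0,"z": 0.05,"rx": 0,"ry": 0,"rz": 0},{"x": 0,"y": 0,"z": 0,"rx": 0,"ry": 0,"rz": 0}], claw=0)

```text
t: 3.23
position: [0.5389, -0.0571, 0.0553]
orientation: [[-0.986, -0.165, 0.005], [-0.165, 0.986, -0.002], [-0.005, -0.003, -1.0]]
wrist_force: [0.4, 0.4, 1.0]
width: 0.0873
```

```bash
python3 -c "
from h import *
to(.5397,-.0656,.045,99.2)"
```

```text
pos [ 0.5389 -0.0571  0.0553] yaw 99.47 w 0.0873 t 3.23 F [0.4 0.4 1. ]
shift now-frame [ 0.0034 -0.0425  0.0516] target-frame [ 0.003  -0.0427  0.0515] turn [-0.041  0.068  0.068]
```

>>> apply_moves(moves=[{"x": 0,"y": -0.04,"z": 0.02,"rx": 0,"ry": 0,"rz": 0},{"x": 0,"y": 0,"z": 0.025,"rx": 0,"ry": 0,"rz": 0},{"x": 0,"y": 0,"z": 0,"rx": 0,"ry": 0,"rz": 0}], claw=0)

```text
t: 3.48
position: [0.5415, -0.0644, 0.0485]
orientation: [[-0.986, -0.167, 0.008], [-0.167, 0.986, -0.003], [-0.007, -0.004, -1.0]]
wrist_force: [-0.6, -0.3, 0.7]
width: 0.0871
```

```bash
python3 -c "
from h import *
to(.5397,-.0656,.045,99.2)"
```

```text
pos [ 0.5415 -0.0644  0.0485] yaw 99.61 w 0.0871 t 3.48 F [-0.6 -0.3  0.7]
shift now-frame [ 0.0101 -0.0042  0.0172] target-frame [ 0.0099 -0.0044  0.0173] turn [-0.059  0.107  0.102]
```

>>> apply_moves(moves=[{"x": 0.008,"y": -0.004,"z": 0.015,"rx": 0,"ry": 0.1,"rz": 0.1},{"x": 0,"y": 0,"z": 0,"rx": 0,"ry": 0,"rz": 0},{"x": 0,"y": 0,"z": 0,"rx": 0,"ry": 0,"rz": 0},{"x": 0,"y": 0,"z": 0,"rx": 0,"ry": 0,"rz": 0},{"x": 0,"y": 0,"z": 0,"rx": 0,"ry": 0,"rz": 0},{"x": 0,"y": 0,"z": 0,"rx": 0,"ry": 0,"rz": 0},{"x": 0,"y": 0,"z": 0,"rx": 0,"ry": 0,"rz": 0},{"x": 0,"y": 0,"z": 0,"rx": 0,"ry": 0,"rz": 0}], claw=1)

```text
t: 4.15
position: [0.5418, -0.0664, 0.048]
orientation: [[-0.987, -0.158, 0.006], [-0.158, 0.987, -0.005], [-0.005, -0.006, -1.0]]
wrist_force: [0.8, 0.8, -0.4]
width: 0.0547
```

```bash
python3 -c "
from h import *
to(.5397,-.0656,.045,99.2)"
```

```text
pos [ 0.5418 -0.0664  0.048 ] yaw 99.09 w 0.0547 t 4.15 F [ 0.8  0.8 -0.4]
shift now-frame [0.0096 0.0056 0.0151] target-frame [0.0095 0.0055 0.0152] turn [-0.088  0.066 -0.027]
```

>>> apply_moves(moves=[{"x": 0,"y": 0,"z": -0.05,"rx": 0,"ry": 0,"rz": 0},{"x": 0,"y": 0,"z": -0.08,"rx": 0,"ry": 0,"rz": 0},{"x": 0,"y": 0,"z": -0.08,"rx": 0,"ry": 0,"rz": 0},{"x": 0,"y": 0,"z": -0.05,"rx": 0,"ry": 0,"rz": 0},{"x": 0,"y": 0,"z": 0,"rx": 0,"ry": 0,"rz": 0}], claw=1)

```text
t: 4.57
position: [0.5391, -0.0656, 0.1017]
orientation: [[-0.987, -0.158, -0.001], [-0.158, 0.987, -0.004], [0.002, -0.004, -1.0]]
wrist_force: [-0.0, -0.8, -2.5]
width: 0.0553
```

```bash
python3 -c "
from h import *
to(.528,-.378,.1,99.2)"
```

```text
pos [ 0.5391 -0.0656  0.1017] yaw 99.11 w 0.0553 t 4.57 F [-0.  -0.8 -2.5]
shift now-frame [ 0.3024 -1.5335  0.0143] target-frame [ 0.3047 -1.5331  0.0084] turn [-0.051 -0.022 -0.022]
```

>>> apply_moves(moves=[{"x": 0.02,"y": -0.1,"z": 0,"rx": 0,"ry": 0,"rz": 0},{"x": 0.035,"y": -0.17,"z": 0,"rx": 0,"ry": 0,"rz": 0},{"x": 0.035,"y": -0.17,"z": 0,"rx": 0,"ry": 0,"rz": 0},{"x": 0.035,"y": -0.17,"z": 0,"rx": 0,"ry": 0,"rz": 0},{"x": 0.035,"y": -0.17,"z": 0,"rx": 0,"ry": 0,"rz": 0},{"x": 0.035,"y": -0.17,"z": 0,"rx": 0,"ry": 0,"rz": 0},{"x": 0.035,"y": -0.17,"z": 0,"rx": 0,"ry": 0,"rz": 0},{"x": 0.03,"y": -0.15,"z": 0,"rx": 0,"ry": 0,"rz": 0},{"x": 0.02,"y": -0.1,"z": 0,"rx": 0,"ry": 0,"rz": 0},{"x": 0,"y": 0,"z": 0,"rx": 0,"ry": 0,"rz": 0}], claw=1)

```text
t: 5.4
position: [0.524, -0.3547, 0.1]
orientation: [[-0.986, -0.165, -0.005], [-0.165, 0.986, -0.003], [0.006, -0.002, -1.0]]
wrist_force: [0.3, -0.0, -1.1]
width: 0.0548
```

```bash
python3 -c "
from h import *
to(.528,-.378,.045,99.2)"
```

```text
pos [ 0.524  -0.3547  0.1   ] yaw 99.5 w 0.0548 t 5.4 F [ 0.3 -0.  -1.1]
shift now-frame [-0.0023 -0.1176  0.2752] target-frame [-0.0013 -0.118   0.275 ] turn [-0.024 -0.082  0.074]
```

>>> apply_moves(moves=[{"x": 0,"y": -0.06,"z": 0,"rx": 0,"ry": -0.08,"rz": 0.07},{"x": 0,"y": -0.06,"z": 0,"rx": 0,"ry": 0,"rz": 0},{"x": 0,"y": 0,"z": 0.07,"rx": 0,"ry": 0,"rz": 0},{"x": 0,"y": 0,"z": 0.07,"rx": 0,"ry": 0,"rz": 0},{"x": 0,"y": 0,"z": 0.06,"rx": 0,"ry": 0,"rz": 0},{"x": 0,"y": 0,"z": 0.02,"rx": 0,"ry": 0,"rz": 0},{"x": 0,"y": 0,"z": 0,"rx": 0,"ry": 0,"rz": 0}], claw=1)

```text
t: 5.98
position: [0.5277, -0.38, 0.0524]
orientation: [[-0.987, -0.16, -0.001], [-0.16, 0.987, 0.001], [0.001, 0.001, -1.0]]
wrist_force: [-0.9, -0.3, -2.5]
width: 0.0551
```

```bash
python3 -c "
from h import *
to(.528,-.378,.044,99.2)"
```

```text
pos [ 0.5277 -0.38    0.0524] yaw 99.22 w 0.0551 t 5.98 F [-0.9 -0.3 -2.5]
shift now-frame [-0.003   0.0098  0.042 ] target-frame [-0.003   0.0099  0.042 ] turn [ 0.019 -0.018  0.004]
```

>>> apply_moves(moves=[{"x": 0,"y": 0,"z": 0.015,"rx": 0,"ry": 0,"rz": 0},{"x": 0,"y": 0,"z": 0.015,"rx": 0,"ry": 0,"rz": 0},{"x": 0,"y": 0,"z": 0.015,"rx": 0,"ry": 0,"rz": 0},{"x": 0,"y": 0,"z": 0.01,"rx": 0,"ry": 0,"rz": 0},{"x": 0,"y": 0,"z": 0,"rx": 0,"ry": 0,"rz": 0}], claw=1)

```text
t: 6.4
position: [0.5289, -0.3792, 0.0452]
orientation: [[-0.987, -0.163, -0.001], [-0.163, 0.987, -0.0], [0.001, -0.0, -1.0]]
wrist_force: [1.1, 0.0, -2.3]
width: 0.0552
```

>>> apply_moves(moves=[{"x": 0,"y": 0,"z": 0.01,"rx": 0,"ry": 0,"rz": 0},{"x": 0,"y": 0,"z": 0.01,"rx": 0,"ry": 0,"rz": 0},{"x": 0,"y": 0,"z": 0,"rx": 0,"ry": 0,"rz": 0}], claw=1)

```text
t: 6.65
position: [0.5298, -0.3798, 0.0446]
orientation: [[-0.986, -0.164, 0.001], [-0.164, 0.986, -0.003], [-0.001, -0.003, -1.0]]
wrist_force: [-0.0, 0.4, -2.2]
width: 0.0552
```

>>> apply_moves(moves=[{"x": 0,"y": 0,"z": 0.02,"rx": 0,"ry": 0,"rz": 0},{"x": 0,"y": 0,"z": 0.02,"rx": 0,"ry": 0,"rz": 0},{"x": 0,"y": 0,"z": 0,"rx": 0,"ry": 0,"rz": 0}], claw=1)

```text
t: 6.9
position: [0.5305, -0.3802, 0.0452]
orientation: [[-0.986, -0.166, 0.002], [-0.166, 0.986, -0.005], [-0.002, -0.005, -1.0]]
wrist_force: [0.5, -1.0, -3.8]
width: 0.0554
```

```bash
python3 - <<'E'
from h import *
s=arm.observe();print(s['position'],s['wrist_force'],s['tau'])
d=grab('scene'); p=proj(d,[.53,-.38,.05]).astype(int);print(p)
a=d['image'][p[1]-60:p[1]+60,p[0]-70:p[0]+70,::-1]; cv2.imwrite('pics/g1.png',cv2.resize(a,None,fx=4.5,fy=4.5,interpolation=cv2.INTER_CUBIC))
s=arm.observe();print(s['position'],s['wrist_force'])
E
```

```text
[ 0.53054629 -0.38017122  0.04521502] [ 0.54681485 -0.99698224 -3.78681719] [ 2.25649914e-02 -5.21252918e+01 -1.33743677e+01 -9.20047006e-02
  1.42572708e-01 -3.54981741e-03]
[198 130]
[ 0.53096256 -0.38049601  0.04523338] [-0.61662159 -0.24900038 -1.70173501]
```

View pics/g1.png

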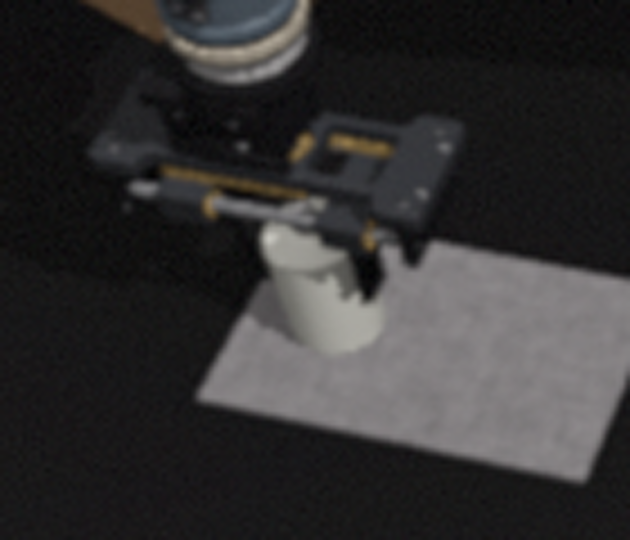

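Picture 6: the glue is in the gripper over the mat, with its bottom edge at crop (335,350). Next I check whether the base is at mat height.

```bash
python3 - <<'E'
from h import *
d=grab('scene'); o=np.array([128,70])
for z in(.003,.007,.011,.015):
    ps=[(proj(d,[.5307+.028*np.cos(a),-.380+.028*np.sin(a),z])-o+.4)*4.5 for a in np.arange(0,6.28,.1)]
    ps=np.array(ps); print(z,'bottom',ps[ps[:,1].argmax()].round(0),'left',ps[:,0].min().round(),'right',ps[:,0].max().round())
to(.53,-.38,.044,99.2)
E
```

```text
0.003 bottom [330. 361.] left 290.0 right 384.0
0.007 bottom [328. 357.] left 289.0 right 383.0
0.011 bottom [327. 353.] left 287.0 right 381.0
0.015 bottom [325. 348.] left 286.0 right 380.0
pos [ 0.5309 -0.3805  0.0443] yaw 99.54 w 0.0551 t 7.0 F [ 0.5 -0.5 -2.2]
shift now-frame [0.004  0.0031 0.0017] target-frame [0.0041 0.0031 0.0017] turn [-0.084  0.032  0.084]
```

>>> apply_moves(moves=[{"x": 0,"y": 0,"z": 0.025,"rx": 0,"ry": 0,"rz": 0},{"x": 0,"y": 0,"z": 0.025,"rx": 0,"ry": 0,"rz": 0}], claw=1)

```text
t: 7.17
position: [0.531, -0.3807, 0.0433]
orientation: [[-0.986, -0.167, 0.002], [-0.167, 0.986, -0.005], [-0.001, -0.006, -1.0]]
wrist_force: [-8.6, 6.6, 36.6]
width: 0.055
```

```bash
python3 - <<'E'
from h import *
to(.53,-.38,.044,99.2)
for i in range(3):
  d=imaging.get_image('scene')
to(.53,-.38,.044,99.2)
E
```

```text
pos [ 0.531  -0.3807  0.0433] yaw 99.61 w 0.055 t 7.17 F [-8.6  6.6 36.6]
shift now-frame [ 0.0045  0.004  -0.0037] target-frame [ 0.0045  0.004  -0.0037] turn [-0.079  0.016  0.103]
pos [ 0.531  -0.3806  0.0433] yaw 99.61 w 0.0551 t 7.32 F [-6.8  6.1 29.5]
shift now-frame [ 0.0046  0.004  -0.0035] target-frame [ 0.0046  0.004  -0.0035] turn [-0.086  0.022  0.102]
```

>>> apply_moves(moves=[{"x": 0,"y": 0,"z": 0,"rx": 0,"ry": 0,"rz": 0},{"x": 0,"y": 0,"z": 0,"rx": 0,"ry": 0,"rz": 0}], claw=1)

```text
t: 7.48
position: [0.5316, -0.3811, 0.0454]
orientation: [[-0.986, -0.167, 0.005], [-0.167, 0.986, -0.008], [-0.003, -0.008, -1.0]]
wrist_force: [0.7, -0.8, -2.8]
width: 0.0549
```

>>> apply_moves(moves=[{"x": 0,"y": 0,"z": 0,"rx": 0,"ry": 0,"rz": 0},{"x": 0,"y": 0,"z": 0,"rx": 0,"ry": 0,"rz": 0},{"x": 0,"y": 0,"z": 0,"rx": 0,"ry": 0,"rz": 0},{"x": 0,"y": 0,"z": 0,"rx": 0,"ry": 0,"rz": 0},{"x": 0,"y": 0,"z": -0.1,"rx": 0,"ry": 0,"rz": 0},{"x": 0,"y": 0,"z": -0.15,"rx": 0,"ry": 0,"rz": 0},{"x": 0,"y": 0,"z": -0.15,"rx": 0,"ry": 0,"rz": 0},{"x": 0,"y": 0,"z": -0.15,"rx": 0,"ry": 0,"rz": 0},{"x": 0,"y": 0,"z": -0.1,"rx": 0,"ry": 0,"rz": 0},{"x": 0,"y": 0,"z": 0,"rx": 0,"ry": 0,"rz": 0}], claw=0)

```text
t: 8.32
position: [0.5295, -0.3791, 0.1698]
orientation: [[-0.986, -0.166, -0.005], [-0.166, 0.986, 0.003], [0.005, 0.004, -1.0]]
wrist_force: [0.7, -0.5, 0.4]
width: 0.087
```

```bash
python3 - <<'E'
from h import *
to(.516,.0723,.15,99.2)
E
```

```text
pos [ 0.5295 -0.3791  0.1698] yaw 99.56 w 0.087 t 8.32 F [ 0.7 -0.5  0.4]
shift now-frame [-0.3087  2.2363  0.1057] target-frame [-0.294   2.2386  0.0989] turn [ 0.053 -0.07   0.091]
```

>>> apply_moves(moves=[{"x": -0.028,"y": 0.2,"z": 0,"rx": 0,"ry": 0,"rz": 0.1},{"x": -0.028,"y": 0.2,"z": 0,"rx": 0,"ry": 0,"rz": 0},{"x": -0.028,"y": 0.2,"z": 0,"rx": 0,"ry": 0,"rz": 0},{"x": -0.028,"y": 0.2,"z": 0,"rx": 0,"ry": 0,"rz": 0},{"x": -0.028,"y": 0.2,"z": 0,"rx": 0,"ry": 0,"rz": 0},{"x": -0.028,"y": 0.2,"z": 0,"rx": 0,"ry": 0,"rz": 0},{"x": -0.028,"y": 0.2,"z": 0,"rx": 0,"ry": 0,"rz": 0},{"x": -0.028,"y": 0.2,"z": 0,"rx": 0,"ry": 0,"rz": 0},{"x": -0.028,"y": 0.2,"z": 0,"rx": 0,"ry": 0,"rz": 0},{"x": -0.028,"y": 0.2,"z": 0,"rx": 0,"ry": 0,"rz": 0}], claw=0)

```text
t: 9.15
position: [0.5212, 0.0258, 0.1588]
orientation: [[-0.99, -0.141, -0.008], [-0.141, 0.99, -0.003], [0.008, -0.001, -1.0]]
wrist_force: [-0.1, -0.2, -0.2]
width: 0.087
```

>>> apply_moves(moves=[{"x": -0.015,"y": 0.06,"z": 0,"rx": 0,"ry": 0,"rz": 0},{"x": 0,"y": 0,"z": 0,"rx": 0,"ry": 0,"rz": 0}], claw=0)

```text
t: 9.32
position: [0.5192, 0.0463, 0.1561]
orientation: [[-0.989, -0.149, -0.014], [-0.149, 0.989, 0.0], [0.014, 0.002, -1.0]]
wrist_force: [0.5, -1.1, 0.3]
width: 0.087
```

```bash
python3 - <<'E'
from h import *
to(.516,.0723,.045,99.2)
E
```

```text
pos [0.5192 0.0463 0.1561] yaw 98.59 w 0.087 t 9.32 F [ 0.5 -1.1  0.3]
shift now-frame [-0.0113  0.1296  0.556 ] target-frame [-0.0051  0.131   0.5557] turn [ 0.037 -0.196 -0.152]
```

>>> apply_moves(moves=[{"x": -0.005,"y": 0.12,"z": 0,"rx": 0,"ry": -0.2,"rz": -0.15},{"x": 0,"y": 0,"z": 0.1,"rx": 0,"ry": 0,"rz": 0},{"x": 0,"y": 0,"z": 0.1,"rx": 0,"ry": 0,"rz": 0},{"x": 0,"y": 0,"z": 0.05,"rx": 0,"ry": 0,"rz": 0},{"x": 0,"y": 0,"z": 0,"rx": 0,"ry": 0,"rz": 0}], claw=0)

```text
t: 9.73
position: [0.5166, 0.0694, 0.1013]
orientation: [[-0.987, -0.163, -0.001], [-0.163, 0.987, 0.001], [0.001, 0.001, -1.0]]
wrist_force: [-0.1, 0.7, -0.6]
width: 0.087
```

```bash
python3 - <<'E'
from h import *
to(.516,.0723,.045,99.2)
E
```

```text
pos [0.5166 0.0694 0.1013] yaw 99.38 w 0.087 t 9.73 F [-0.1  0.7 -0.6]
shift now-frame [2.000e-04 1.420e-02 2.814e-01] target-frame [0.0005 0.0145 0.2813] turn [ 0.017 -0.01   0.045]
```

>>> apply_moves(moves=[{"x": 0,"y": 0.014,"z": 0.08,"rx": 0,"ry": 0,"rz": 0},{"x": 0,"y": 0,"z": 0.08,"rx": 0,"ry": 0,"rz": 0},{"x": 0,"y": 0,"z": 0.08,"rx": 0,"ry": 0,"rz": 0},{"x": 0,"y": 0,"z": 0.04,"rx": 0,"ry": 0,"rz": 0},{"x": 0,"y": 0,"z": 0,"rx": 0,"ry": 0,"rz": 0}], claw=0)

```text
t: 10.15
position: [0.5177, 0.067, 0.0422]
orientation: [[-0.987, -0.158, -0.001], [-0.158, 0.987, -0.0], [0.001, -0.0, -1.0]]
wrist_force: [-0.6, 1.0, 0.7]
width: 0.087
```

```bash
python3 - <<'E'
from h import *
to(.516,.0723,.045,99.2)
E
```

```text
pos [0.5177 0.067  0.0422] yaw 99.09 w 0.087 t 10.15 F [-0.6  1.   0.7]
shift now-frame [ 0.0039  0.0276 -0.0139] target-frame [ 0.0039  0.0277 -0.0139] turn [-0.001 -0.013 -0.028]
```

>>> apply_moves(moves=[{"x": 0.003,"y": 0.028,"z": -0.01,"rx": 0,"ry": 0,"rz": 0},{"x": 0,"y": 0,"z": 0,"rx": 0,"ry": 0,"rz": 0}], claw=0)

```text
t: 10.32
position: [0.5163, 0.0714, 0.0444]
orientation: [[-0.988, -0.156, -0.002], [-0.156, 0.988, -0.0], [0.002, 0.0, -1.0]]
wrist_force: [-0.9, 0.0, 1.0]
width: 0.087
```

>>> apply_moves(moves=[{"x": 0,"y": 0,"z": 0,"rx": 0,"ry": 0,"rz": 0},{"x": 0,"y": 0,"z": 0,"rx": 0,"ry": 0,"rz": 0},{"x": 0,"y": 0,"z": 0,"rx": 0,"ry": 0,"rz": 0},{"x": 0,"y": 0,"z": 0,"rx": 0,"ry": 0,"rz": 0},{"x": 0,"y": 0,"z": 0,"rx": 0,"ry": 0,"rz": 0},{"x": 0,"y": 0,"z": 0,"rx": 0,"ry": 0,"rz": 0},{"x": 0,"y": 0,"z": 0,"rx": 0,"ry": 0,"rz": 0}], claw=1)

```text
t: 10.9
position: [0.5185, 0.072, 0.0481]
orientation: [[-0.988, -0.157, 0.005], [-0.157, 0.988, -0.0], [-0.005, -0.001, -1.0]]
wrist_force: [-0.7, -0.5, -2.6]
width: 0.0587
```

>>> apply_moves(moves=[{"x": 0,"y": 0,"z": -0.05,"rx": 0,"ry": 0,"rz": 0},{"x": 0,"y": 0,"z": -0.08,"rx": 0,"ry": 0,"rz": 0},{"x": 0,"y": 0,"z": -0.08,"rx": 0,"ry": 0,"rz": 0},{"x": 0,"y": 0,"z": -0.08,"rx": 0,"ry": 0,"rz": 0},{"x": 0,"y": 0,"z": -0.02,"rx": 0,"ry": 0,"rz": 0},{"x": 0,"y": 0,"z": 0,"rx": 0,"ry": 0,"rz": 0}], claw=1)

```text
t: 11.4
position: [0.5148, 0.0718, 0.1119]
orientation: [[-0.988, -0.157, -0.003], [-0.157, 0.988, -0.001], [0.003, -0.0, -1.0]]
wrist_force: [-0.3, 0.5, -3.3]
width: 0.059
```

```bash
python3 - <<'E'
from h import *
to(.510,-.264,.1,99.2)
E
```

```text
pos [0.5148 0.0718 0.1119] yaw 99.04 w 0.059 t 11.4 F [-0.3  0.5 -3.3]
shift now-frame [ 0.2875 -1.6543  0.0605] target-frame [ 0.2923 -1.6535  0.0594] turn [-0.001 -0.049 -0.04 ]
```

>>> apply_moves(moves=[{"x": 0.02,"y": -0.1,"z": 0,"rx": 0,"ry": 0,"rz": 0},{"x": 0.034,"y": -0.19,"z": 0,"rx": 0,"ry": 0,"rz": 0},{"x": 0.034,"y": -0.19,"z": 0,"rx": 0,"ry": 0,"rz": 0},{"x": 0.034,"y": -0.19,"z": 0,"rx": 0,"ry": 0,"rz": 0},{"x": 0.034,"y": -0.19,"z": 0,"rx": 0,"ry": 0,"rz": 0},{"x": 0.034,"y": -0.19,"z": 0,"rx": 0,"ry": 0,"rz": 0},{"x": 0.034,"y": -0.19,"z": 0,"rx": 0,"ry": 0,"rz": 0},{"x": 0.03,"y": -0.17,"z": 0,"rx": 0,"ry": 0,"rz": 0},{"x": 0.025,"y": -0.12,"z": 0,"rx": 0,"ry": 0,"rz": 0},{"x": 0,"y": 0,"z": 0,"rx": 0,"ry": 0,"rz": 0}], claw=1)

```text
t: 12.23
position: [0.5051, -0.2509, 0.105]
orientation: [[-0.986, -0.165, -0.009], [-0.165, 0.986, 0.001], [0.009, 0.003, -1.0]]
wrist_force: [-0.1, -0.1, -2.1]
width: 0.0591
```

```bash
python3 - <<'E'
from h import *
to(.510,-.264,.05,99.2)
E
```

```text
pos [ 0.5051 -0.2509  0.105 ] yaw 99.48 w 0.0591 t 12.23 F [-0.1 -0.1 -2.1]
shift now-frame [-0.016  -0.0693  0.2745] target-frame [-0.0139 -0.0685  0.2749] turn [ 0.039 -0.128  0.071]
```

>>> apply_moves(moves=[{"x": -0.014,"y": -0.06,"z": 0,"rx": 0,"ry": -0.13,"rz": 0.07},{"x": 0,"y": 0,"z": 0.07,"rx": 0,"ry": 0,"rz": 0},{"x": 0,"y": 0,"z": 0.08,"rx": 0,"ry": 0,"rz": 0},{"x": 0,"y": 0,"z": 0.07,"rx": 0,"ry": 0,"rz": 0},{"x": 0,"y": 0,"z": 0.02,"rx": 0,"ry": 0,"rz": 0},{"x": 0,"y": 0,"z": 0,"rx": 0,"ry": 0,"rz": 0}], claw=1)

```text
t: 12.73
position: [0.5093, -0.2636, 0.0518]
orientation: [[-0.988, -0.157, -0.002], [-0.157, 0.988, 0.006], [0.001, 0.006, -1.0]]
wrist_force: [-0.6, 0.1, -2.3]
width: 0.0591
```

```bash
python3 - <<'E'
from h import *
to(.510,-.264,.044,99.2)
E
```

```text
pos [ 0.5093 -0.2636  0.0518] yaw 99.02 w 0.0591 t 12.73 F [-0.6  0.1 -2.3]
shift now-frame [-0.0034 -0.0028  0.0392] target-frame [-0.0033 -0.0026  0.0392] turn [ 0.09  -0.009 -0.045]
```

>>> apply_moves(moves=[{"x": 0,"y": 0,"z": 0.02,"rx": 0.09,"ry": 0,"rz": 0},{"x": 0,"y": 0,"z": 0.02,"rx": 0,"ry": 0,"rz": 0},{"x": 0,"y": 0,"z": 0.015,"rx": 0,"ry": 0,"rz": 0}], claw=1)

```text
t: 12.98
position: [0.5098, -0.2626, 0.0435]
orientation: [[-0.987, -0.16, -0.001], [-0.16, 0.987, -0.001], [0.001, -0.001, -1.0]]
wrist_force: [-7.1, 4.1, 33.5]
width: 0.0588
```

>>> apply_moves(moves=[{"x": 0,"y": 0,"z": 0.02,"rx": 0,"ry": 0,"rz": 0}], claw=1)

```text
t: 13.07
position: [0.5098, -0.2625, 0.0435]
orientation: [[-0.987, -0.162, -0.001], [-0.162, 0.987, -0.002], [0.001, -0.002, -1.0]]
wrist_force: [-9.1, 3.4, 33.0]
width: 0.059
```

>>> apply_moves(moves=[{"x": 0,"y": 0,"z": 0.015,"rx": 0,"ry": 0,"rz": 0}], claw=1)

```text
t: 13.15
position: [0.5099, -0.2625, 0.0437]
orientation: [[-0.987, -0.164, -0.0], [-0.164, 0.986, -0.004], [0.001, -0.004, -1.0]]
wrist_force: [-3.8, 0.8, 6.1]
width: 0.0587
```

>>> apply_moves(moves=[{"x": 0,"y": 0,"z": 0,"rx": 0,"ry": 0,"rz": 0},{"x": 0,"y": 0,"z": 0,"rx": 0,"ry": 0,"rz": 0},{"x": 0,"y": 0,"z": 0,"rx": 0,"ry": 0,"rz": 0},{"x": 0,"y": 0,"z": 0,"rx": 0,"ry": 0,"rz": 0},{"x": 0,"y": 0,"z": -0.1,"rx": 0,"ry": 0,"rz": 0},{"x": 0,"y": 0,"z": -0.15,"rx": 0,"ry": 0,"rz": 0},{"x": 0,"y": 0,"z": -0.15,"rx": 0,"ry": 0,"rz": 0},{"x": 0,"y": 0,"z": -0.15,"rx": 0,"ry": 0,"rz": 0},{"x": 0,"y": 0,"z": -0.1,"rx": 0,"ry": 0,"rz": 0},{"x": 0,"y": 0,"z": 0,"rx": 0,"ry": 0,"rz": 0}], claw=0)

```text
t: 13.98
position: [0.5121, -0.262, 0.1801]
orientation: [[-0.986, -0.165, 0.003], [-0.165, 0.986, -0.006], [-0.002, -0.007, -1.0]]
wrist_force: [0.9, -0.4, 0.3]
width: 0.0869
```

```bash
cat > m.py <<'E'
from h import *
d=grab('top','top1'); im=d['image']; hsv=cv2.cvtColor(im,cv2.COLOR_RGB2HSV); H,S,V=[hsv[...,i].astype(int) for i in range(3)]
roi=np.zeros(H.shape,bool); roi[178:245,255:370]=1
cork=roi&(H>10)&(S>60)&(V>120); rect(d,cork,.007,'cork',150)
for z in (.017,):
    w=roi&(V>135)&(S<50); w[205:]=0; rect(d,w,z,'latch all',60)
E
python3 m.py; python3 - <<'E'
import cv2
a=cv2.imread('pics/top1.png')[140:250,255:375]; cv2.imwrite('pics/c3.png',cv2.resize(a,None,fx=5,fy=5,interpolation=cv2.INTER_CUBIC))
E
```

```text
cork px [288. 217.] ctr [0.5174 0.0735] size [0.0752 0.0716] long-axis deg 135.6
cork px [339.9 209.6] ctr [ 0.5384 -0.0646] size [0.0747 0.0761] long-axis deg 8.4
latch all px [284.3 195.5] ctr [0.574  0.0835] size [0.066  0.0298] long-axis deg 96.9
latch all px [331.  189.5] ctr [ 0.5911 -0.04  ] size [0.0963 0.0296] long-axis deg 98.7
```

View pics/c3.png

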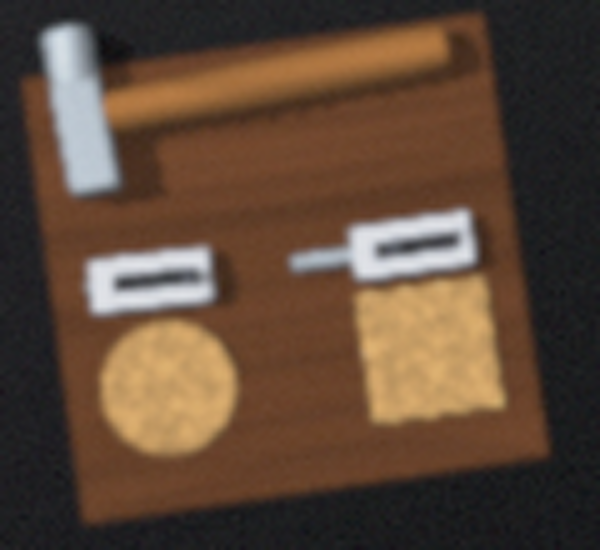

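Picture 7 shows both bolts undisturbed, with coaster and pad clear. Pushed-in bolt: block at (0.574, 0.0835). Pulled-out bolt: block at about (0.5936, -0.0558). The hammer head is 29 mm behind the pushed-in bolt, so I'll open the jaws only partly. Next I turn the tool by about 91°.

>>> apply_moves(moves=[{"x": 0,"y": 0,"z": 0,"rx": 0,"ry": 0,"rz": 1},{"x": 0,"y": 0,"z": 0,"rx": 0,"ry": 0,"rz": 1},{"x": 0,"y": 0,"z": 0,"rx": 0,"ry": 0,"rz": 1},{"x": 0,"y": 0,"z": 0,"rx": 0,"ry": 0,"rz": 1},{"x": 0,"y": 0,"z": 0,"rx": 0,"ry": 0,"rz": 1},{"x": 0,"y": 0,"z": 0,"rx": 0,"ry": 0,"rz": 1},{"x": 0,"y": 0,"z": 0,"rx": 0,"ry": 0,"rz": 1},{"x": 0,"y": 0,"z": 0,"rx": 0,"ry": 0,"rz": 1},{"x": 0,"y": 0,"z": 0,"rx": 0,"ry": 0,"rz": 1},{"x": 0,"y": 0,"z": 0,"rx": 0,"ry": 0,"rz": 1}], claw=0.45)

```text
t: 14.87
position: [0.5044, -0.256, 0.1607]
orientation: [[-0.844, 0.536, -0.02], [0.536, 0.844, 0.013], [0.023, 0.0, -1.0]]
wrist_force: [-0.8, 0.7, -1.0]
width: 0.0481
```

>>> apply_moves(moves=[{"x": 0,"y": 0,"z": 0,"rx": 0,"ry": 0,"rz": 1},{"x": 0,"y": 0,"z": 0,"rx": 0,"ry": 0,"rz": 1},{"x": 0,"y": 0,"z": 0,"rx": 0,"ry": 0,"rz": 1},{"x": 0,"y": 0,"z": 0,"rx": 0,"ry": 0,"rz": 1},{"x": 0,"y": 0,"z": 0,"rx": 0,"ry": 0,"rz": 1},{"x": 0,"y": 0,"z": 0,"rx": 0,"ry": 0,"rz": 1},{"x": 0,"y": 0,"z": 0,"rx": 0,"ry": 0,"rz": 1},{"x": 0,"y": 0,"z": 0,"rx": 0,"ry": 0,"rz": 1},{"x": 0,"y": 0,"z": 0,"rx": 0,"ry": 0,"rz": 1},{"x": 0,"y": 0,"z": 0,"rx": 0,"ry": 0,"rz": 1}], claw=0.45)

```text
t: 15.7
position: [0.4949, -0.2488, 0.139]
orientation: [[-0.265, 0.963, -0.048], [0.963, 0.267, 0.036], [0.047, -0.037, -0.998]]
wrist_force: [-0.4, -0.3, 0.3]
width: 0.0475
```

```bash
python3 -c "
from h import *
to(.5746,.0795,.16,8.5)
print(np.round(arm.observe()['joint_positions'],2))"
```

```text
pos [ 0.4949 -0.2488  0.139 ] yaw 15.49 w 0.0475 t 15.7 F [-0.4 -0.3  0.3]
shift now-frame [ 1.4801  0.8179 -0.0657] target-frame [ 1.5645  0.6366 -0.1051] turn [-0.57  -0.643  1.735]
[-0.67  0.57  1.65 -0.    0.99 -0.93]
```

>>> apply_moves(moves=[{"x": 0,"y": 0,"z": -0.06,"rx": -0.3,"ry": -0.35,"rz": 0.9},{"x": 0,"y": 0,"z": -0.06,"rx": -0.3,"ry": -0.35,"rz": 0.8},{"x": 0.17,"y": 0.07,"z": -0.005,"rx": 0,"ry": 0,"rz": 0},{"x": 0.17,"y": 0.07,"z": -0.005,"rx": 0,"ry": 0,"rz": 0},{"x": 0.17,"y": 0.07,"z": -0.005,"rx": 0,"ry": 0,"rz": 0},{"x": 0.17,"y": 0.07,"z": -0.005,"rx": 0,"ry": 0,"rz": 0},{"x": 0.17,"y": 0.07,"z": -0.005,"rx": 0,"ry": 0,"rz": 0},{"x": 0.17,"y": 0.07,"z": -0.005,"rx": 0,"ry": 0,"rz": 0},{"x": 0.17,"y": 0.07,"z": 0,"rx": 0,"ry": 0,"rz": 0},{"x": 0.17,"y": 0.07,"z": 0,"rx": 0,"ry": 0,"rz": 0}], claw=0.45)

```text
t: 16.53
position: [0.5636, 0.0407, 0.1496]
orientation: [[-0.124, 0.992, -0.022], [0.992, 0.124, 0.005], [0.007, -0.021, -1.0]]
wrist_force: [0.8, -0.8, 0.6]
width: 0.0477
```

```bash
python3 -c "
from h import *
to(.5746,.0795,.1,8.5)"
```

```text
pos [0.5636 0.0407 0.1496] yaw 7.13 w 0.0477 t 16.53 F [ 0.8 -0.8  0.6]
shift now-frame [0.1841 0.084  0.2475] target-frame [0.1839 0.0833 0.2478] turn [-0.297 -0.109 -0.344]
```

>>> apply_moves(moves=[{"x": 0.15,"y": 0.07,"z": 0,"rx": -0.3,"ry": -0.1,"rz": -0.35},{"x": 0,"y": 0,"z": 0.08,"rx": 0,"ry": 0,"rz": 0},{"x": 0,"y": 0,"z": 0.1,"rx": 0,"ry": 0,"rz": 0},{"x": 0,"y": 0,"z": 0.05,"rx": 0,"ry": 0,"rz": 0},{"x": 0,"y": 0,"z": 0,"rx": 0,"ry": 0,"rz": 0}], claw=0.45)

```text
t: 16.95
position: [0.5714, 0.0846, 0.0936]
orientation: [[-0.161, 0.987, -0.008], [0.987, 0.161, 0.004], [0.005, -0.007, -1.0]]
wrist_force: [-0.5, -0.4, -0.3]
width: 0.0476
```

```bash
python3 -c "
from h import *
to(.5746,.0795,.03,8.0)"
```

```text
pos [0.5714 0.0846 0.0936] yaw 9.29 w 0.0476 t 16.95 F [-0.5 -0.4 -0.3]
shift now-frame [-0.0291  0.0137  0.318 ] target-frame [-0.0273  0.0122  0.3182] turn [-0.098 -0.068  0.322]
```

>>> apply_moves(moves=[{"x": -0.025,"y": 0.012,"z": 0.05,"rx": -0.1,"ry": -0.07,"rz": 0.25},{"x": 0,"y": 0,"z": 0.08,"rx": 0,"ry": 0,"rz": 0},{"x": 0,"y": 0,"z": 0.08,"rx": 0,"ry": 0,"rz": 0},{"x": 0,"y": 0,"z": 0.05,"rx": 0,"ry": 0,"rz": 0},{"x": 0,"y": 0,"z": 0,"rx": 0,"ry": 0,"rz": 0}], claw=0.45)

```text
t: 17.37
position: [0.5727, 0.0773, 0.0369]
orientation: [[-0.14, 0.99, -0.006], [0.99, 0.14, -0.0], [0.001, -0.006, -1.0]]
wrist_force: [0.4, -0.5, 0.2]
width: 0.0481
```

```bash
python3 -c "
from h import *
to(.5746,.0795,.010,8.0)"
```

```text
pos [0.5727 0.0773 0.0369] yaw 8.02 w 0.0481 t 17.37 F [ 0.4 -0.5  0.2]
shift now-frame [0.0093 0.0118 0.1344] target-frame [0.0094 0.011  0.1345] turn [-0.082 -0.008  0.006]
```

>>> apply_moves(moves=[{"x": 0.005,"y": 0.008,"z": 0.04,"rx": -0.08,"ry": 0,"rz": 0},{"x": 0,"y": 0,"z": 0.04,"rx": 0,"ry": 0,"rz": 0},{"x": 0,"y": 0,"z": 0.03,"rx": 0,"ry": 0,"rz": 0},{"x": 0,"y": 0,"z": 0.01,"rx": 0,"ry": 0,"rz": 0},{"x": 0,"y": 0,"z": 0,"rx": 0,"ry": 0,"rz": 0}], claw=0.45)

```text
t: 17.78
position: [0.5753, 0.0773, 0.0118]
orientation: [[-0.137, 0.991, 0.002], [0.991, 0.137, 0.0], [0.0, 0.002, -1.0]]
wrist_force: [0.3, 0.3, -0.0]
width: 0.048
```

```bash
python3 -c "
from h import *
to(.5746,.0795,.010,8.0)"
```

```text
pos [0.5753 0.0773 0.0118] yaw 7.89 w 0.048 t 17.78 F [ 0.3  0.3 -0. ]
shift now-frame [ 0.0115 -0.002   0.0092] target-frame [ 0.0115 -0.002   0.0092] turn [ 0.03  -0.002 -0.027]
```

>>> apply_moves(moves=[{"x": 0.008,"y": 0,"z": 0.012,"rx": 0,"ry": 0,"rz": 0},{"x": 0,"y": 0,"z": 0.01,"rx": 0,"ry": 0,"rz": 0}], claw=0.45)

```text
t: 17.95
position: [0.5758, 0.079, 0.0079]
orientation: [[-0.137, 0.991, 0.004], [0.991, 0.137, 0.0], [-0.0, 0.004, -1.0]]
wrist_force: [0.2, 0.2, -0.7]
width: 0.048
```

>>> apply_moves(moves=[{"x": 0,"y": 0,"z": 0,"rx": 0,"ry": 0,"rz": 0},{"x": 0,"y": 0,"z": 0,"rx": 0,"ry": 0,"rz": 0},{"x": 0,"y": 0,"z": 0,"rx": 0,"ry": 0,"rz": 0},{"x": 0,"y": 0,"z": 0,"rx": 0,"ry": 0,"rz": 0},{"x": 0,"y": 0,"z": 0,"rx": 0,"ry": 0,"rz": 0}], claw=1)

```text
t: 18.37
position: [0.5759, 0.0794, 0.0084]
orientation: [[-0.138, 0.99, 0.004], [0.99, 0.138, 0.0], [-0.0, 0.004, -1.0]]
wrist_force: [0.4, -0.4, -0.8]
width: 0.0276
```

>>> apply_moves(moves=[{"x": 0,"y": 0,"z": -0.05,"rx": 0,"ry": 0,"rz": 0},{"x": 0,"y": 0,"z": -0.1,"rx": 0,"ry": 0,"rz": 0},{"x": 0,"y": 0,"z": -0.1,"rx": 0,"ry": 0,"rz": 0},{"x": 0,"y": 0,"z": -0.1,"rx": 0,"ry": 0,"rz": 0},{"x": 0,"y": 0,"z": -0.1,"rx": 0,"ry": 0,"rz": 0},{"x": 0,"y": 0,"z": 0,"rx": 0,"ry": 0,"rz": 0}], claw=1)

```text
t: 18.87
position: [0.5736, 0.0794, 0.1025]
orientation: [[-0.138, 0.99, -0.001], [0.99, 0.138, 0.001], [0.001, -0.001, -1.0]]
wrist_force: [1.3, 0.9, -1.0]
width: 0.0276
```

```bash
python3 - <<'E'
from h import *
d=grab('top','top2'); im0=cv2.imread('pics/top0.png')
a=im0[185:275,135:250]; cv2.imwrite('pics/c4.png',cv2.resize(a,None,fx=6,fy=6,interpolation=cv2.INTER_CUBIC))
hsv=cv2.cvtColor(im0,cv2.COLOR_BGR2HSV); S,V=hsv[...,1],hsv[...,2]
w=(V>120)&(S<45); w[:190]=0;w[275:]=0;w[:,:135]=0;w[:,250:]=0
L=np.array([[cv2.pointPolygonTest(np.array([[196.5-9*0,0],[0,0],[0,1]],np.float32),(0,0),False)]])
e=cv2.erode(w.astype('uint8'),np.ones((3,3)))
n,lab,st,_=cv2.connectedComponentsWithStats(e); print(st[1:].tolist())
for i in range(1,n):
    if st[i][4]>150: rect(d,(lab==i),.014,'tray',100)
to(.57,.08,.1,8)
E
```

```text
[[146, 203, 89, 52, 3267]]
tray px [190.4 232.4] ctr [0.4748 0.3302] size [0.1239 0.2207] long-axis deg 80.5
pos [0.5727 0.0794 0.101 ] yaw 7.92 w 0.0279 t 18.92 F [ 0.  -0.1 -2.1]
shift now-frame [ 0.0048 -0.013   0.0052] target-frame [ 0.0048 -0.0131  0.0052] turn [-0.042 -0.017 -0.019]
```

View pics/c4.png

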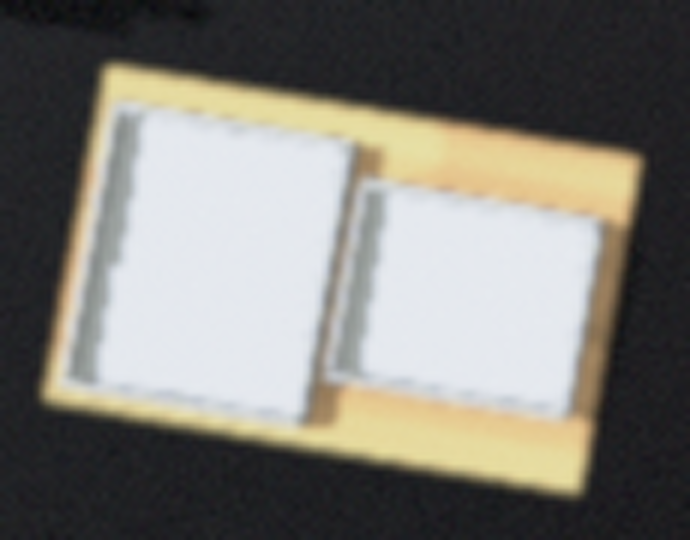

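Picture 8: the tray corners put the short tray's centre at crop (466,298), and the long tray's at (210,264).

```bash
python3 - <<'E'
from h import *
d=imaging.get_image('top')
c=lambda p:(p[0]/6-.42+135,p[1]/6-.42+185)
for n,P in(('short',[(360,180),(605,217),(573,417),(325,380)]),('long',[(112,102),(355,145),(310,425),(65,383)])):
    w=np.array([ray(d,*c(p),.017)[:2] for p in P]); print(n,w.mean(0).round(4),np.linalg.norm(w[1]-w[0]).round(4),np.linalg.norm(w[2]-w[1]).round(4))
E
```

```text
short [0.4702 0.2719] 0.109 0.0885
long [0.4845 0.3841] 0.1087 0.1239
```

>>> apply_moves(moves=[{"x": 0.1,"y": -0.04,"z": 0,"rx": 0,"ry": 0,"rz": 0},{"x": 0.18,"y": -0.06,"z": 0,"rx": 0,"ry": 0,"rz": 0},{"x": 0.18,"y": -0.06,"z": 0,"rx": 0,"ry": 0,"rz": 0},{"x": 0.18,"y": -0.06,"z": 0,"rx": 0,"ry": 0,"rz": 0},{"x": 0.18,"y": -0.06,"z": 0,"rx": 0,"ry": 0,"rz": 0},{"x": 0.12,"y": -0.04,"z": 0,"rx": 0,"ry": 0,"rz": 0},{"x": 0,"y": 0,"z": -0.01,"rx": 0,"ry": 0,"rz": -1},{"x": 0,"y": 0,"z": -0.01,"rx": 0,"ry": 0,"rz": -1},{"x": 0,"y": 0,"z": -0.01,"rx": 0,"ry": 0,"rz": -1},{"x": 0,"y": 0,"z": -0.01,"rx": 0,"ry": 0,"rz": -1}], claw=1)

```text
t: 19.8
position: [0.4697, 0.261, 0.0944]
orientation: [[-0.413, 0.91, -0.029], [0.911, 0.413, -0.007], [0.006, -0.029, -1.0]]
wrist_force: [0.7, -0.1, -1.0]
width: 0.0276
```

>>> apply_moves(moves=[{"x": 0,"y": 0,"z": -0.01,"rx": 0,"ry": 0,"rz": -1},{"x": 0,"y": 0,"z": -0.01,"rx": 0,"ry": 0,"rz": -1},{"x": 0,"y": 0,"z": -0.01,"rx": 0,"ry": 0,"rz": -1},{"x": 0,"y": 0,"z": -0.01,"rx": 0,"ry": 0,"rz": -1},{"x": 0,"y": 0,"z": -0.01,"rx": 0,"ry": 0,"rz": -1},{"x": 0,"y": 0,"z": -0.01,"rx": 0,"ry": 0,"rz": -1},{"x": 0,"y": 0,"z": -0.01,"rx": 0,"ry": 0,"rz": -1},{"x": 0,"y": 0,"z": -0.01,"rx": 0,"ry": 0,"rz": -1},{"x": 0,"y": 0,"z": -0.01,"rx": 0,"ry": 0,"rz": -1},{"x": 0,"y": 0,"z": -0.01,"rx": 0,"ry": 0,"rz": -1}], claw=1)

```text
t: 20.63
position: [0.458, 0.258, 0.0996]
orientation: [[-0.916, 0.397, -0.061], [0.398, 0.917, -0.017], [0.05, -0.039, -0.998]]
wrist_force: [0.2, -1.6, -1.8]
width: 0.0277
```

```bash
python3 -c "
from h import *
to(.474,.271,.06,80.5)"
```

```text
pos [0.458  0.258  0.0996] yaw 66.62 w 0.0277 t 20.63 F [ 0.2 -1.6 -1.8]
shift now-frame [-0.0572  0.0992  0.1919] target-frame [-0.0681  0.0773  0.1982] turn [-0.477 -0.775 -3.484]
```

>>> apply_moves(moves=[{"x": 0,"y": 0,"z": 0,"rx": -0.2,"ry": -0.3,"rz": -0.9},{"x": 0,"y": 0,"z": 0,"rx": -0.2,"ry": -0.3,"rz": -0.9},{"x": 0,"y": 0,"z": 0,"rx": -0.1,"ry": -0.2,"rz": -0.9},{"x": -0.03,"y": 0.035,"z": 0,"rx": 0,"ry": 0,"rz": -0.5},{"x": -0.03,"y": 0.035,"z": 0.05,"rx": 0,"ry": 0,"rz": 0},{"x": 0,"y": 0,"z": 0.05,"rx": 0,"ry": 0,"rz": 0},{"x": 0,"y": 0,"z": 0,"rx": 0,"ry": 0,"rz": 0}], claw=1)

```text
t: 21.22
position: [0.4652, 0.2668, 0.0696]
orientation: [[-0.985, 0.171, -0.013], [0.171, 0.985, -0.006], [0.012, -0.009, -1.0]]
wrist_force: [0.5, 0.2, -1.9]
width: 0.0275
```

```bash
python3 -c "
from h import *
to(.474,.271,.03,80.5)"
```

```text
pos [0.4652 0.2668 0.0696] yaw 80.16 w 0.0275 t 21.22 F [ 0.5  0.2 -1.9]
shift now-frame [-0.0423  0.0299  0.1972] target-frame [-0.0402  0.028   0.198 ] turn [-0.121 -0.167 -0.086]
```

>>> apply_moves(moves=[{"x": -0.04,"y": 0.028,"z": 0.05,"rx": -0.12,"ry": -0.17,"rz": 0},{"x": 0,"y": 0,"z": 0.06,"rx": 0,"ry": 0,"rz": 0},{"x": 0,"y": 0,"z": 0.06,"rx": 0,"ry": 0,"rz": 0},{"x": 0,"y": 0,"z": 0.02,"rx": 0,"ry": 0,"rz": 0},{"x": 0,"y": 0,"z": 0,"rx": 0,"ry": 0,"rz": 0}], claw=1)

```text
t: 21.63
position: [0.4691, 0.2687, 0.0259]
orientation: [[-0.985, 0.172, -0.01], [0.172, 0.985, -0.004], [0.009, -0.005, -1.0]]
wrist_force: [-1.0, 0.7, -2.0]
width: 0.0276
```

```bash
python3 -c "
from h import *
to(.474,.271,.014,80.5)"
```

```text
pos [0.4691 0.2687 0.0259] yaw 80.11 w 0.0276 t 21.63 F [-1.   0.7 -2. ]
shift now-frame [-0.0227  0.0156  0.0594] target-frame [-0.0222  0.0152  0.0597] turn [-0.076 -0.133 -0.098]
```

>>> apply_moves(moves=[{"x": -0.02,"y": 0.01,"z": 0.005,"rx": -0.07,"ry": -0.15,"rz": 0},{"x": 0,"y": 0,"z": 0.025,"rx": 0,"ry": 0,"rz": 0},{"x": 0,"y": 0,"z": 0.02,"rx": 0,"ry": 0,"rz": 0}], claw=1)

```text
t: 21.88
position: [0.4734, 0.2698, 0.016]
orientation: [[-0.985, 0.172, 0.002], [0.172, 0.985, -0.0], [-0.002, -0.0, -1.0]]
wrist_force: [-0.9, 0.4, -1.8]
width: 0.0275
```

>>> apply_moves(moves=[{"x": 0,"y": 0,"z": 0.01,"rx": 0,"ry": 0,"rz": 0}], claw=1)

```text
t: 21.97
position: [0.4736, 0.2698, 0.0139]
orientation: [[-0.985, 0.172, 0.002], [0.172, 0.985, -0.0], [-0.002, 0.0, -1.0]]
wrist_force: [-0.2, -0.7, -2.4]
width: 0.0276
```

>>> apply_moves(moves=[{"x": 0,"y": 0,"z": 0.01,"rx": 0,"ry": 0,"rz": 0}], claw=1)

```text
t: 22.05
position: [0.4737, 0.2698, 0.0123]
orientation: [[-0.985, 0.172, 0.003], [0.172, 0.985, -0.0], [-0.003, 0.0, -1.0]]
wrist_force: [-4.9, -1.7, 26.3]
width: 0.0275
```

>>> apply_moves(moves=[{"x": 0,"y": 0,"z": 0.01,"rx": 0,"ry": 0,"rz": 0}], claw=1)

```text
t: 22.13
position: [0.4737, 0.2698, 0.0122]
orientation: [[-0.985, 0.172, 0.003], [0.172, 0.985, -0.0], [-0.003, 0.0, -1.0]]
wrist_force: [-5.2, -2.0, 29.7]
width: 0.0274
```

>>> apply_moves(moves=[{"x": 0,"y": 0,"z": 0,"rx": 0,"ry": 0,"rz": 0},{"x": 0,"y": 0,"z": 0,"rx": 0,"ry": 0,"rz": 0},{"x": 0,"y": 0,"z": 0,"rx": 0,"ry": 0,"rz": 0},{"x": 0,"y": 0,"z": -0.1,"rx": 0,"ry": 0,"rz": 0},{"x": 0,"y": 0,"z": -0.15,"rx": 0,"ry": 0,"rz": 0},{"x": 0,"y": 0,"z": -0.15,"rx": 0,"ry": 0,"rz": 0},{"x": 0,"y": 0,"z": -0.1,"rx": 0,"ry": 0,"rz": 0},{"x": 0,"y": 0,"z": 0,"rx": 0,"ry": 0,"rz": 0}], claw=0.45)

```text
t: 22.8
position: [0.4738, 0.27, 0.1164]
orientation: [[-0.985, 0.172, 0.003], [0.172, 0.985, -0.0], [-0.003, 0.0, -1.0]]
wrist_force: [-0.5, 1.0, -0.1]
width: 0.0479
```

```bash
python3 -c "
from h import *
to(.5936,-.0558,.1,8.7)"
```

```text
pos [0.4738 0.27   0.1164] yaw 80.1 w 0.0479 t 22.8 F [-0.5  1.  -0.1]
shift now-frame [-0.8702 -1.5016  0.0839] target-frame [-1.7008  0.3459  0.0818] turn [ 0.027  0.033 17.849]
```

>>> apply_moves(moves=[{"x": 0,"y": 0,"z": -0.012,"rx": -0.03,"ry": -0.03,"rz": 1},{"x": 0,"y": 0,"z": -0.012,"rx": -0.03,"ry": -0.03,"rz": 1},{"x": 0,"y": 0,"z": -0.012,"rx": -0.03,"ry": -0.03,"rz": 1},{"x": 0,"y": 0,"z": -0.012,"rx": -0.03,"ry": -0.03,"rz": 1},{"x": 0,"y": 0,"z": -0.012,"rx": -0.03,"ry": -0.03,"rz": 1},{"x": 0,"y": 0,"z": -0.012,"rx": -0.03,"ry": -0.03,"rz": 1},{"x": 0,"y": 0,"z": -0.012,"rx": -0.03,"ry": -0.03,"rz": 1},{"x": 0,"y": 0,"z": -0.012,"rx": -0.03,"ry": -0.03,"rz": 1},{"x": 0,"y": 0,"z": -0.012,"rx": -0.03,"ry": -0.03,"rz": 1},{"x": 0,"y": 0,"z": -0.012,"rx": -0.03,"ry": -0.03,"rz": 1}], claw=0.45)

```text
t: 23.63
position: [0.4712, 0.2689, 0.1352]
orientation: [[-0.618, 0.786, 0.027], [0.786, 0.618, 0.005], [-0.012, 0.024, -1.0]]
wrist_force: [-0.2, -0.5, -0.3]
width: 0.0477
```

>>> apply_moves(moves=[{"x": 0,"y": 0,"z": -0.012,"rx": -0.03,"ry": -0.03,"rz": 1},{"x": 0,"y": 0,"z": -0.012,"rx": -0.03,"ry": -0.03,"rz": 1},{"x": 0,"y": 0,"z": -0.012,"rx": -0.03,"ry": -0.03,"rz": 1},{"x": 0,"y": 0,"z": -0.012,"rx": -0.03,"ry": -0.03,"rz": 1},{"x": 0,"y": 0,"z": -0.012,"rx": -0.03,"ry": -0.03,"rz": 1},{"x": 0,"y": 0,"z": -0.012,"rx": -0.03,"ry": -0.03,"rz": 1},{"x": 0,"y": 0,"z": -0.012,"rx": -0.03,"ry": -0.03,"rz": 1},{"x": 0,"y": 0,"z": 0,"rx": 0,"ry": 0,"rz": 0}], claw=0.45)

```text
t: 24.3
position: [0.467, 0.2676, 0.1448]
orientation: [[-0.15, 0.988, 0.036], [0.989, 0.15, -0.006], [-0.011, 0.035, -0.999]]
wrist_force: [-0.1, -0.5, 0.6]
width: 0.0481
```

```bash
python3 -c "
from h import *
to(.5936,-.0558,.1,8.7)"
```

```text
pos [0.467  0.2676 0.1448] yaw 8.63 w 0.0481 t 24.3 F [-0.1 -0.5  0.6]
shift now-frame [-1.691   0.3754  0.2561] target-frame [-1.6943  0.3812  0.2238] turn [ 0.5    0.162 -0.022]
```

Now I translate to the pulled-out bolt.

>>> apply_moves(moves=[{"x": 0,"y": 0,"z": 0,"rx": 0.5,"ry": 0.15,"rz": 0},{"x": -0.18,"y": 0.04,"z": 0,"rx": 0,"ry": 0,"rz": 0},{"x": -0.18,"y": 0.04,"z": 0,"rx": 0,"ry": 0,"rz": 0},{"x": -0.18,"y": 0.04,"z": 0,"rx": 0,"ry": 0,"rz": 0},{"x": -0.18,"y": 0.04,"z": 0,"rx": 0,"ry": 0,"rz": 0},{"x": -0.18,"y": 0.04,"z": 0,"rx": 0,"ry": 0,"rz": 0},{"x": -0.18,"y": 0.04,"z": 0,"rx": 0,"ry": 0,"rz": 0},{"x": -0.18,"y": 0.04,"z": 0,"rx": 0,"ry": 0,"rz": 0},{"x": -0.18,"y": 0.04,"z": 0,"rx": 0,"ry": 0,"rz": 0},{"x": -0.1,"y": 0.03,"z": 0,"rx": 0,"ry": 0,"rz": 0}], claw=0.45)

```text
t: 25.13
position: [0.5861, -0.0323, 0.1351]
orientation: [[-0.182, 0.983, -0.012], [0.983, 0.182, 0.001], [0.003, -0.011, -1.0]]
wrist_force: [1.0, 0.0, 1.0]
width: 0.0476
```

```bash
python3 -c "
from h import *
to(.5936,-.0558,.04,8.7)"
```

```text
pos [ 0.5861 -0.0323  0.1351] yaw 10.49 w 0.0476 t 25.13 F [1. 0. 1.]
shift now-frame [-0.1236  0.021   0.475 ] target-frame [-0.1216  0.0194  0.4756] turn [-0.163 -0.043  0.447]
```

>>> apply_moves(moves=[{"x": -0.1,"y": 0.02,"z": 0,"rx": -0.16,"ry": -0.04,"rz": 0.4},{"x": 0,"y": 0,"z": 0.1,"rx": 0,"ry": 0,"rz": 0},{"x": 0,"y": 0,"z": 0.1,"rx": 0,"ry": 0,"rz": 0},{"x": 0,"y": 0,"z": 0.1,"rx": 0,"ry": 0,"rz": 0},{"x": 0,"y": 0,"z": 0.04,"rx": 0,"ry": 0,"rz": 0},{"x": 0,"y": 0,"z": 0,"rx": 0,"ry": 0,"rz": 0}], claw=0.45)

```text
t: 25.63
position: [0.5984, -0.0624, 0.0608]
orientation: [[-0.153, 0.988, 0.005], [0.988, 0.153, -0.002], [-0.003, 0.004, -1.0]]
wrist_force: [-0.4, 0.1, 0.0]
width: 0.0479
```

```bash
python3 -c "
from h import *
to(.5936,-.0558,.03,8.7)"
```

```text
pos [ 0.5984 -0.0624  0.0608] yaw 8.82 w 0.0479 t 25.63 F [-0.4  0.1  0. ]
shift now-frame [ 0.0367 -0.0194  0.1537] target-frame [ 0.0362 -0.0188  0.1539] turn [0.063 0.042 0.029]
```

>>> apply_moves(moves=[{"x": 0.036,"y": -0.02,"z": 0,"rx": 0.05,"ry": 0.04,"rz": 0},{"x": 0,"y": 0,"z": 0.06,"rx": 0,"ry": 0,"rz": 0},{"x": 0,"y": 0,"z": 0.06,"rx": 0,"ry": 0,"rz": 0},{"x": 0,"y": 0,"z": 0.02,"rx": 0,"ry": 0,"rz": 0},{"x": 0,"y": 0,"z": 0,"rx": 0,"ry": 0,"rz": 0}], claw=0.45)

```text
t: 26.05
position: [0.5933, -0.054, 0.0315]
orientation: [[-0.157, 0.988, 0.002], [0.988, 0.157, -0.0], [-0.0, 0.002, -1.0]]
wrist_force: [0.2, -0.2, 0.7]
width: 0.0476
```

```bash
python3 -c "
from h import *
to(.5936,-.0558,.009,8.7)"
```

```text
pos [ 0.5933 -0.054   0.0315] yaw 9.05 w 0.0476 t 26.05 F [ 0.2 -0.2  0.7]
shift now-frame [-0.009  -0.0004  0.1124] target-frame [-9.000e-03 -1.000e-04  1.124e-01] turn [0.028 0.005 0.088]
```

>>> apply_moves(moves=[{"x": -0.007,"y": 0,"z": 0.04,"rx": 0,"ry": 0,"rz": 0.08},{"x": 0,"y": 0,"z": 0.04,"rx": 0,"ry": 0,"rz": 0},{"x": 0,"y": 0,"z": 0.02,"rx": 0,"ry": 0,"rz": 0},{"x": 0,"y": 0,"z": 0.01,"rx": 0,"ry": 0,"rz": 0}], claw=0.45)

```text
t: 26.38
position: [0.5949, -0.0555, 0.0085]
orientation: [[-0.152, 0.988, 0.005], [0.988, 0.152, -0.001], [-0.002, 0.005, -1.0]]
wrist_force: [0.5, 0.1, -0.0]
width: 0.0478
```

>>> apply_moves(moves=[{"x": 0,"y": 0,"z": 0,"rx": 0,"ry": 0,"rz": 0},{"x": 0,"y": 0,"z": 0,"rx": 0,"ry": 0,"rz": 0},{"x": 0,"y": 0,"z": 0,"rx": 0,"ry": 0,"rz": 0},{"x": 0,"y": 0,"z": 0,"rx": 0,"ry": 0,"rz": 0},{"x": 0,"y": 0,"z": 0,"rx": 0,"ry": 0,"rz": 0}], claw=1)

```text
t: 26.8
position: [0.5946, -0.0557, 0.0079]
orientation: [[-0.152, 0.988, 0.004], [0.988, 0.152, -0.001], [-0.001, 0.004, -1.0]]
wrist_force: [-0.2, 0.2, -1.8]
width: 0.0276
```

>>> apply_moves(moves=[{"x": 0,"y": 0,"z": -0.05,"rx": 0,"ry": 0,"rz": 0},{"x": 0,"y": 0,"z": -0.1,"rx": 0,"ry": 0,"rz": 0},{"x": 0,"y": 0,"z": -0.1,"rx": 0,"ry": 0,"rz": 0},{"x": 0,"y": 0,"z": -0.1,"rx": 0,"ry": 0,"rz": 0},{"x": 0,"y": 0,"z": -0.1,"rx": 0,"ry": 0,"rz": 0},{"x": 0,"y": 0,"z": 0,"rx": 0,"ry": 0,"rz": 0}], claw=1)

```text
t: 27.3
position: [0.5929, -0.0552, 0.1027]
orientation: [[-0.152, 0.988, 0.0], [0.988, 0.152, 0.0], [0.0, 0.0, -1.0]]
wrist_force: [0.9, -0.6, -1.4]
width: 0.0279
```

```bash
python3 -c "
from h import *
to(.474,.382,.1,8.7)"
```

```text
pos [ 0.5929 -0.0552  0.1027] yaw 8.74 w 0.0279 t 27.3 F [ 0.9 -0.6 -1.4]
shift now-frame [ 2.2509 -0.2554  0.0145] target-frame [ 2.2508 -0.2568  0.0137] turn [ 0.004 -0.006  0.009]
```

>>> apply_moves(moves=[{"x": 0.12,"y": -0.01,"z": 0,"rx": 0,"ry": 0,"rz": 0},{"x": 0.2,"y": -0.01,"z": 0,"rx": 0,"ry": 0,"rz": 0},{"x": 0.2,"y": -0.01,"z": 0,"rx": 0,"ry": 0,"rz": 0},{"x": 0.2,"y": -0.01,"z": 0,"rx": 0,"ry": 0,"rz": 0},{"x": 0.2,"y": -0.01,"z": 0,"rx": 0,"ry": 0,"rz": 0},{"x": 0.2,"y": -0.01,"z": 0,"rx": 0,"ry": 0,"rz": 0},{"x": 0.2,"y": -0.01,"z": 0,"rx": 0,"ry": 0,"rz": 0},{"x": 0.2,"y": -0.01,"z": 0,"rx": 0,"ry": 0,"rz": 0},{"x": 0.2,"y": -0.01,"z": 0,"rx": 0,"ry": 0,"rz": 0},{"x": 0.2,"y": -0.01,"z": 0,"rx": 0,"ry": 0,"rz": 0}], claw=1)

```text
t: 28.13
position: [0.5182, 0.325, 0.1013]
orientation: [[-0.135, 0.991, 0.01], [0.991, 0.135, -0.006], [-0.007, 0.009, -1.0]]
wrist_force: [0.9, -0.7, -1.0]
width: 0.0275
```

>>> apply_moves(moves=[{"x": 0.1,"y": -0.01,"z": -0.012,"rx": 0.03,"ry": 0.03,"rz": 0},{"x": 0,"y": 0,"z": -0.012,"rx": 0,"ry": 0,"rz": -1},{"x": 0,"y": 0,"z": -0.012,"rx": -0.03,"ry": -0.04,"rz": -1},{"x": 0,"y": 0,"z": -0.01,"rx": -0.03,"ry": -0.04,"rz": -1},{"x": 0,"y": 0,"z": -0.01,"rx": -0.03,"ry": -0.04,"rz": -1},{"x": 0,"y": 0,"z": -0.01,"rx": -0.03,"ry": -0.04,"rz": -1},{"x": 0,"y": 0,"z": -0.01,"rx": -0.03,"ry": -0.04,"rz": -1},{"x": 0,"y": 0,"z": -0.01,"rx": -0.03,"ry": -0.04,"rz": -1},{"x": 0,"y": 0,"z": -0.01,"rx": -0.03,"ry": -0.04,"rz": -1},{"x": 0,"y": 0,"z": -0.01,"rx": -0.03,"ry": -0.04,"rz": -1}], claw=1)

```text
t: 28.97
position: [0.5023, 0.3566, 0.1165]
orientation: [[-0.724, 0.69, 0.025], [0.69, 0.724, -0.016], [-0.029, 0.005, -1.0]]
wrist_force: [-0.5, 0.7, -2.0]
width: 0.0278
```

```bash
python3 -c "
from h import *
to(.5005,.3815,.1,80.5)"
```

```text
pos [0.5023 0.3566 0.1165] yaw 46.39 w 0.0278 t 28.97 F [-0.5  0.7 -2. ]
shift now-frame [0.0948 0.0834 0.0803] target-frame [0.0295 0.1213 0.0826] turn [-0.052  0.424 -8.528]
```

>>> apply_moves(moves=[{"x": 0,"y": 0,"z": -0.005,"rx": 0,"ry": 0.1,"rz": -1},{"x": 0,"y": 0,"z": -0.005,"rx": 0,"ry": 0.1,"rz": -1},{"x": 0,"y": 0,"z": -0.005,"rx": 0,"ry": 0.1,"rz": -1},{"x": 0,"y": 0,"z": -0.005,"rx": 0,"ry": 0,"rz": -1},{"x": 0,"y": 0,"z": -0.005,"rx": 0,"ry": 0,"rz": -1},{"x": 0,"y": 0,"z": -0.005,"rx": 0,"ry": 0,"rz": -1},{"x": 0,"y": 0,"z": -0.005,"rx": 0,"ry": 0,"rz": -1},{"x": 0,"y": 0,"z": -0.005,"rx": 0,"ry": 0,"rz": -1},{"x": 0.03,"y": 0.11,"z": 0,"rx": 0,"ry": 0,"rz": 0},{"x": 0,"y": 0,"z": 0,"rx": 0,"ry": 0,"rz": 0}], claw=1)

```text
t: 29.8
position: [0.4947, 0.377, 0.1194]
orientation: [[-0.985, 0.172, -0.003], [0.172, 0.985, -0.007], [0.001, -0.008, -1.0]]
wrist_force: [1.0, 0.1, -1.7]
width: 0.0276
```

```bash
python3 -c "
from h import *
to(.5005,.3815,.03,80.5)"
```

```text
pos [0.4947 0.377  0.1194] yaw 80.12 w 0.0276 t 29.8 F [ 1.   0.1 -1.7]
shift now-frame [-0.0252  0.0306  0.4466] target-frame [-0.0248  0.0271  0.4469] turn [-0.108 -0.021 -0.096]
```

>>> apply_moves(moves=[{"x": -0.025,"y": 0.027,"z": 0,"rx": -0.1,"ry": 0,"rz": -0.1},{"x": 0,"y": 0,"z": 0.1,"rx": 0,"ry": 0,"rz": 0},{"x": 0,"y": 0,"z": 0.1,"rx": 0,"ry": 0,"rz": 0},{"x": 0,"y": 0,"z": 0.1,"rx": 0,"ry": 0,"rz": 0},{"x": 0,"y": 0,"z": 0.08,"rx": 0,"ry": 0,"rz": 0},{"x": 0,"y": 0,"z": 0,"rx": 0,"ry": 0,"rz": 0}], claw=1)

```text
t: 30.3
position: [0.5032, 0.3828, 0.0405]
orientation: [[-0.987, 0.162, 0.003], [0.162, 0.987, 0.003], [-0.002, 0.004, -1.0]]
wrist_force: [-0.3, 0.2, -0.8]
width: 0.0276
```

```bash
python3 -c "
from h import *
to(.5005,.3815,.014,80.5)"
```

```text
pos [0.5032 0.3828 0.0405] yaw 80.66 w 0.0276 t 30.3 F [-0.3  0.2 -0.8]
shift now-frame [ 0.0126 -0.0093  0.1325] target-frame [ 0.0122 -0.0089  0.1326] turn [0.051 0.035 0.041]
```

>>> apply_moves(moves=[{"x": 0.012,"y": -0.008,"z": 0.03,"rx": 0,"ry": 0,"rz": 0},{"x": 0,"y": 0,"z": 0.04,"rx": 0,"ry": 0,"rz": 0},{"x": 0,"y": 0,"z": 0.04,"rx": 0,"ry": 0,"rz": 0},{"x": 0,"y": 0,"z": 0.01,"rx": 0,"ry": 0,"rz": 0}], claw=1)

```text
t: 30.63
position: [0.502, 0.3817, 0.0158]
orientation: [[-0.987, 0.163, 0.005], [0.163, 0.987, 0.004], [-0.004, 0.005, -1.0]]
wrist_force: [-0.4, 0.1, -2.0]
width: 0.0278
```

>>> apply_moves(moves=[{"x": 0,"y": 0,"z": 0.01,"rx": 0,"ry": 0,"rz": 0}], claw=1)

```text
t: 30.72
position: [0.5024, 0.3818, 0.0138]
orientation: [[-0.987, 0.163, 0.006], [0.163, 0.987, 0.005], [-0.005, 0.006, -1.0]]
wrist_force: [-0.2, -0.0, -1.3]
width: 0.0274
```

>>> apply_moves(moves=[{"x": 0,"y": 0,"z": 0.01,"rx": 0,"ry": 0,"rz": 0}], claw=1)

```text
t: 30.8
position: [0.5026, 0.382, 0.0119]
orientation: [[-0.987, 0.163, 0.006], [0.163, 0.987, 0.005], [-0.005, 0.006, -1.0]]
wrist_force: [0.6, -0.5, -0.2]
width: 0.0279
```

>>> apply_moves(moves=[{"x": 0,"y": 0,"z": 0.008,"rx": 0,"ry": 0,"rz": 0}], claw=1)

```text
t: 30.88
position: [0.5026, 0.3819, 0.0117]
orientation: [[-0.987, 0.163, 0.006], [0.163, 0.987, 0.005], [-0.005, 0.006, -1.0]]
wrist_force: [-3.9, -3.7, 16.5]
width: 0.0277
```

Contact at 16 N. I release and rise, then turn toward yaw 99° for the mug.

>>> apply_moves(moves=[{"x": 0,"y": 0,"z": 0,"rx": 0,"ry": 0,"rz": 0},{"x": 0,"y": 0,"z": 0,"rx": 0,"ry": 0,"rz": 0},{"x": 0,"y": 0,"z": 0,"rx": 0,"ry": 0,"rz": 0},{"x": 0,"y": 0,"z": -0.1,"rx": 0,"ry": 0,"rz": 0},{"x": 0,"y": 0,"z": -0.18,"rx": 0,"ry": 0,"rz": 0},{"x": 0,"y": 0,"z": -0.18,"rx": 0,"ry": 0,"rz": 0},{"x": 0,"y": 0,"z": -0.18,"rx": 0,"ry": 0,"rz": 0},{"x": 0,"y": 0,"z": -0.15,"rx": 0,"ry": 0,"rz": 0},{"x": 0,"y": 0,"z": -0.1,"rx": 0,"ry": 0,"rz": 0}], claw=0.45)

```text
t: 31.63
position: [0.5001, 0.3804, 0.1936]
orientation: [[-0.987, 0.163, -0.0], [0.163, 0.987, 0.002], [0.001, 0.002, -1.0]]
wrist_force: [-0.3, 0.3, 0.2]
width: 0.0479
```

>>> apply_moves(moves=[{"x": 0,"y": 0,"z": -0.01,"rx": 0,"ry": 0,"rz": -1},{"x": 0,"y": 0,"z": -0.01,"rx": 0,"ry": 0,"rz": -1},{"x": 0,"y": 0,"z": -0.01,"rx": 0,"ry": 0,"rz": -1},{"x": 0,"y": 0,"z": -0.01,"rx": 0,"ry": 0,"rz": -1},{"x": 0,"y": 0,"z": -0.01,"rx": 0,"ry": 0,"rz": -0.5},{"x": 0,"y": 0,"z": 0,"rx": 0,"ry": 0,"rz": 0}], claw=0)

```text
t: 32.13
position: [0.505, 0.3833, 0.216]
orientation: [[-0.986, -0.166, 0.02], [-0.166, 0.986, 0.013], [-0.022, 0.009, -1.0]]
wrist_force: [1.3, 0.7, 0.5]
width: 0.0798
```

```bash
python3 -c "
from h import *
to(.5098,-.2625,.18,99.2)"
```

```text
pos [0.505  0.3833 0.216 ] yaw 99.56 w 0.0798 t 32.13 F [1.3 0.7 0.5]
shift now-frame [ 0.5159 -3.1896  0.1395] target-frame [ 0.4928 -3.1913  0.1799] turn [0.131 0.317 0.088]
```

>>> apply_moves(moves=[{"x": 0.03,"y": -0.2,"z": 0,"rx": 0.13,"ry": 0.3,"rz": 0.1},{"x": 0.03,"y": -0.2,"z": 0,"rx": 0,"ry": 0,"rz": 0},{"x": 0.03,"y": -0.2,"z": 0,"rx": 0,"ry": 0,"rz": 0},{"x": 0.03,"y": -0.2,"z": 0,"rx": 0,"ry": 0,"rz": 0},{"x": 0.03,"y": -0.2,"z": 0,"rx": 0,"ry": 0,"rz": 0},{"x": 0.03,"y": -0.2,"z": 0,"rx": 0,"ry": 0,"rz": 0},{"x": 0.03,"y": -0.2,"z": 0,"rx": 0,"ry": 0,"rz": 0},{"x": 0.03,"y": -0.2,"z": 0,"rx": 0,"ry": 0,"rz": 0},{"x": 0.03,"y": -0.2,"z": 0,"rx": 0,"ry": 0,"rz": 0},{"x": 0.03,"y": -0.2,"z": 0,"rx": 0,"ry": 0,"rz": 0}], claw=0)

```text
t: 32.97
position: [0.511, -0.0248, 0.2146]
orientation: [[-0.986, -0.164, 0.011], [-0.164, 0.986, 0.006], [-0.012, 0.004, -1.0]]
wrist_force: [0.4, 0.2, 0.2]
width: 0.0867
```

```bash
python3 -c "
from h import *
to(.5098,-.2625,.18,99.2)"
```

```text
pos [ 0.511  -0.0248  0.2146] yaw 99.45 w 0.0867 t 32.97 F [0.4 0.2 0.2]
shift now-frame [ 0.2031 -1.1719  0.1653] target-frame [ 0.196  -1.1721  0.1728] turn [0.061 0.174 0.062]
```

>>> apply_moves(moves=[{"x": 0.035,"y": -0.2,"z": 0,"rx": 0.06,"ry": 0.17,"rz": 0.06},{"x": 0.035,"y": -0.2,"z": 0,"rx": 0,"ry": 0,"rz": 0},{"x": 0.035,"y": -0.2,"z": 0,"rx": 0,"ry": 0,"rz": 0},{"x": 0.035,"y": -0.2,"z": 0,"rx": 0,"ry": 0,"rz": 0},{"x": 0.03,"y": -0.15,"z": 0,"rx": 0,"ry": 0,"rz": 0},{"x": 0.015,"y": -0.1,"z": 0,"rx": 0,"ry": 0,"rz": 0},{"x": 0,"y": 0,"z": 0,"rx": 0,"ry": 0,"rz": 0}], claw=0)

```text
t: 33.55
position: [0.5068, -0.2548, 0.2152]
orientation: [[-0.99, -0.142, 0.007], [-0.142, 0.99, -0.007], [-0.005, -0.008, -1.0]]
wrist_force: [0.7, -0.2, 0.4]
width: 0.0869
```

```bash
python3 -c "
from h import *
d=grab('top','top3')
a=d['image'][140:260,130:375,::-1]; cv2.imwrite('pics/c5.png',cv2.resize(a,None,fx=3.2,fy=3.2,interpolation=cv2.INTER_CUBIC))
to(.5098,-.2625,.12,99.2)"
```

```text
pos [ 0.5063 -0.2528  0.215 ] yaw 98.22 w 0.0871 t 33.6 F [-0.4  0.5 -0.2]
shift now-frame [-0.008  -0.048   0.4754] target-frame [-0.0093 -0.0509  0.475 ] turn [-0.082  0.066 -0.245]
```

View pics/c5.png

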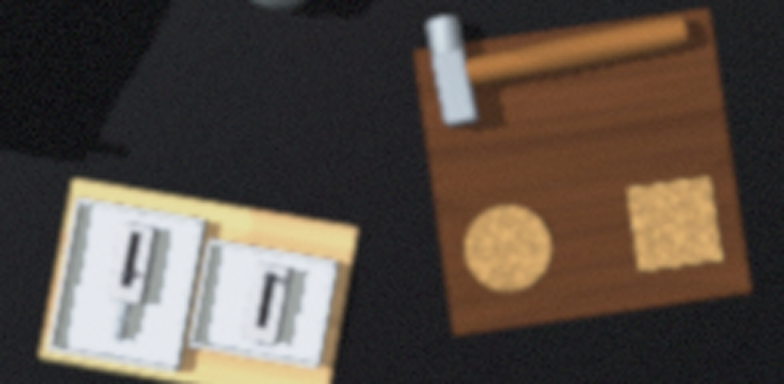

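Picture 9: both bolts lie flat inside the right trays (long one at crop (130,275), short one at (270,305)), and the hammer is in place. Now the mug.

>>> apply_moves(moves=[{"x": -0.009,"y": -0.05,"z": 0,"rx": -0.08,"ry": 0.06,"rz": -0.24},{"x": 0,"y": 0,"z": 0.1,"rx": 0,"ry": 0,"rz": 0},{"x": 0,"y": 0,"z": 0.15,"rx": 0,"ry": 0,"rz": 0},{"x": 0,"y": 0,"z": 0.15,"rx": 0,"ry": 0,"rz": 0},{"x": 0,"y": 0,"z": 0.08,"rx": 0,"ry": 0,"rz": 0},{"x": 0,"y": 0,"z": 0,"rx": 0,"ry": 0,"rz": 0}], claw=0)

```text
t: 34.1
position: [0.5111, -0.2556, 0.1182]
orientation: [[-0.987, -0.159, 0.004], [-0.159, 0.987, 0.002], [-0.004, 0.001, -1.0]]
wrist_force: [0.1, -0.1, 1.0]
width: 0.0872
```

```bash
python3 -c "
from h import *
to(.5099,-.2625,.045,99.2)"
```

```text
pos [ 0.5111 -0.2556  0.1182] yaw 99.17 w 0.0872 t 34.1 F [ 0.1 -0.1  1. ]
shift now-frame [ 0.0132 -0.0332  0.366 ] target-frame [ 0.0116 -0.0328  0.3661] turn [ 0.015  0.063 -0.008]
```

>>> apply_moves(moves=[{"x": 0.01,"y": -0.033,"z": 0.05,"rx": 0,"ry": 0.06,"rz": 0},{"x": 0,"y": 0,"z": 0.1,"rx": 0,"ry": 0,"rz": 0},{"x": 0,"y": 0,"z": 0.1,"rx": 0,"ry": 0,"rz": 0},{"x": 0,"y": 0,"z": 0.07,"rx": 0,"ry": 0,"rz": 0},{"x": 0,"y": 0,"z": 0.02,"rx": 0,"ry": 0,"rz": 0},{"x": 0,"y": 0,"z": 0,"rx": 0,"ry": 0,"rz": 0}], claw=0)

```text
t: 34.6
position: [0.5138, -0.2603, 0.0511]
orientation: [[-0.986, -0.164, 0.005], [-0.164, 0.986, -0.002], [-0.004, -0.003, -1.0]]
wrist_force: [0.7, -0.4, 0.2]
width: 0.087
```

```bash
python3 -c "
from h import *
to(.5099,-.2625,.044,99.2)"
```

```text
pos [ 0.5138 -0.2603  0.0511] yaw 99.43 w 0.087 t 34.6 F [ 0.7 -0.4  0.2]
shift now-frame [ 0.0211 -0.0075  0.0355] target-frame [ 0.0209 -0.0077  0.0356] turn [-0.046  0.062  0.058]
```

>>> apply_moves(moves=[{"x": 0.02,"y": -0.008,"z": 0.02,"rx": 0,"ry": 0.06,"rz": 0.05},{"x": 0,"y": 0,"z": 0.015,"rx": 0,"ry": 0,"rz": 0},{"x": 0,"y": 0,"z": 0.01,"rx": 0,"ry": 0,"rz": 0}], claw=0)

```text
t: 34.85
position: [0.5118, -0.2638, 0.0444]
orientation: [[-0.987, -0.161, 0.005], [-0.161, 0.987, -0.007], [-0.003, -0.007, -1.0]]
wrist_force: [0.4, -0.4, -0.2]
width: 0.0871
```

>>> apply_moves(moves=[{"x": 0,"y": 0,"z": 0,"rx": 0,"ry": 0,"rz": 0},{"x": 0,"y": 0,"z": 0,"rx": 0,"ry": 0,"rz": 0},{"x": 0,"y": 0,"z": 0,"rx": 0,"ry": 0,"rz": 0},{"x": 0,"y": 0,"z": 0,"rx": 0,"ry": 0,"rz": 0},{"x": 0,"y": 0,"z": 0,"rx": 0,"ry": 0,"rz": 0},{"x": 0,"y": 0,"z": 0,"rx": 0,"ry": 0,"rz": 0},{"x": 0,"y": 0,"z": 0,"rx": 0,"ry": 0,"rz": 0}], claw=1)

```text
t: 35.43
position: [0.5125, -0.2639, 0.0464]
orientation: [[-0.987, -0.16, 0.007], [-0.16, 0.987, -0.008], [-0.006, -0.009, -1.0]]
wrist_force: [1.6, -0.3, -0.8]
width: 0.0582
```

>>> apply_moves(moves=[{"x": 0,"y": 0,"z": -0.05,"rx": 0,"ry": 0,"rz": 0},{"x": 0,"y": 0,"z": -0.08,"rx": 0,"ry": 0,"rz": 0},{"x": 0,"y": 0,"z": -0.08,"rx": 0,"ry": 0,"rz": 0},{"x": 0,"y": 0,"z": -0.08,"rx": 0,"ry": 0,"rz": 0},{"x": 0,"y": 0,"z": -0.02,"rx": 0,"ry": 0,"rz": 0},{"x": 0,"y": 0,"z": 0,"rx": 0,"ry": 0,"rz": 0}], claw=1)

```text
t: 35.93
position: [0.5096, -0.2622, 0.1097]
orientation: [[-0.987, -0.161, 0.0], [-0.161, 0.987, -0.004], [0.0, -0.004, -1.0]]
wrist_force: [-0.3, -0.1, -3.4]
width: 0.0585
```

```bash
python3 -c "
from h import *
to(.5174,.0735,.1,99.2)"
```

```text
pos [ 0.5096 -0.2622  0.1097] yaw 99.24 w 0.0585 t 35.93 F [-0.3 -0.1 -3.4]
shift now-frame [-0.3079  1.6507  0.0418] target-frame [-0.3069  1.6507  0.0484] turn [-0.057 -0.003  0.009]
```

>>> apply_moves(moves=[{"x": -0.02,"y": 0.1,"z": 0,"rx": 0,"ry": 0,"rz": 0},{"x": -0.037,"y": 0.19,"z": 0,"rx": 0,"ry": 0,"rz": 0},{"x": -0.037,"y": 0.19,"z": 0,"rx": 0,"ry": 0,"rz": 0},{"x": -0.037,"y": 0.19,"z": 0,"rx": 0,"ry": 0,"rz": 0},{"x": -0.037,"y": 0.19,"z": 0,"rx": 0,"ry": 0,"rz": 0},{"x": -0.037,"y": 0.19,"z": 0,"rx": 0,"ry": 0,"rz": 0},{"x": -0.037,"y": 0.19,"z": 0,"rx": 0,"ry": 0,"rz": 0},{"x": -0.03,"y": 0.17,"z": 0,"rx": 0,"ry": 0,"rz": 0},{"x": -0.02,"y": 0.11,"z": 0,"rx": 0,"ry": 0,"rz": 0},{"x": 0,"y": 0,"z": 0,"rx": 0,"ry": 0,"rz": 0}], claw=1)

```text
t: 36.77
position: [0.5185, 0.0542, 0.1013]
orientation: [[-0.989, -0.151, -0.001], [-0.151, 0.988, -0.009], [0.002, -0.009, -1.0]]
wrist_force: [0.6, -0.1, -3.3]
width: 0.0587
```

```bash
python3 -c "
from h import *
to(.5215,.0730,.06,99.2)"
```

```text
pos [0.5185 0.0542 0.1013] yaw 98.68 w 0.0587 t 36.77 F [ 0.6 -0.1 -3.3]
shift now-frame [-0.0293  0.0926  0.2054] target-frame [-0.0297  0.0906  0.2063] turn [-0.125 -0.034 -0.129]
```

>>> apply_moves(moves=[{"x": -0.03,"y": 0.08,"z": 0,"rx": -0.12,"ry": -0.03,"rz": -0.12},{"x": 0,"y": 0,"z": 0.05,"rx": 0,"ry": 0,"rz": 0},{"x": 0,"y": 0,"z": 0.08,"rx": 0,"ry": 0,"rz": 0},{"x": 0,"y": 0,"z": 0.06,"rx": 0,"ry": 0,"rz": 0},{"x": 0,"y": 0,"z": 0,"rx": 0,"ry": 0,"rz": 0}], claw=1)

```text
t: 37.18
position: [0.521, 0.0719, 0.0591]
orientation: [[-0.986, -0.166, -0.002], [-0.166, 0.986, -0.002], [0.002, -0.002, -1.0]]
wrist_force: [-0.5, 0.4, -4.1]
width: 0.0583
```

```bash
python3 -c "
from h import *
to(.5215,.0730,.05,99.2)
d=grab('scene'); p=proj(d,[.52,.073,.05]).astype(int);print(p, [proj(d,[.5174,.0735,z]).round(1) for z in (.007,.04)])
a=d['image'][p[1]-50:p[1]+60,p[0]-60:p[0]+60,::-1]; cv2.imwrite('pics/g2.png',cv2.resize(a,None,fx=5,fy=5,interpolation=cv2.INTER_CUBIC))"
```

```text
pos [0.521  0.0719 0.0591] yaw 99.55 w 0.0583 t 37.18 F [-0.5  0.4 -4.1]
shift now-frame [-0.0037  0.0053  0.0456] target-frame [-0.0036  0.0052  0.0456] turn [-0.023 -0.034  0.088]
[361 183] [array([360.5, 192.3]), array([361.5, 184.7])]
```

View pics/g2.png

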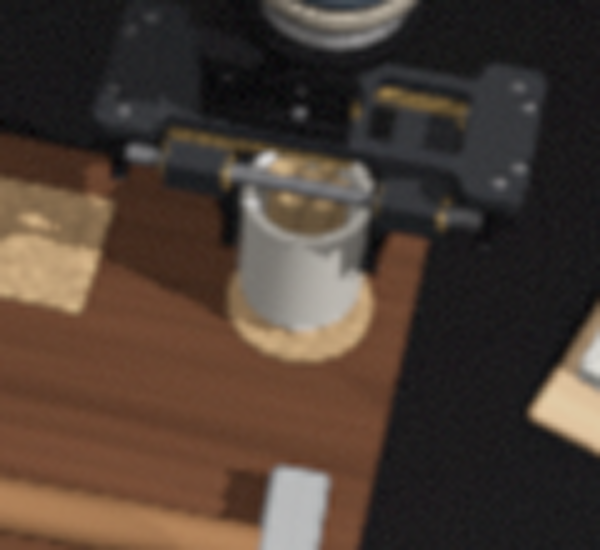

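```bash
python3 -c "
from h import *
d=imaging.get_image('scene')
f=lambda x,y,z: ray(d,x/5-.4+301,y/5-.4+133,z)[:2]
c=-np.array(d['R']).T@d['t']
for n,p,r in(('mug',f(301,328,.0185),.030),('coaster',f(302,362,.007),.036)):
    u=c[:2]-p; u/=np.linalg.norm(u); print(n,(p-u*r).round(4),p.round(4))
for z,y in((.0185,.0735),): 
  for r,zz in((.030,.0185),(.036,.007)):
    ps=np.array([proj(d,[.5174+r*np.cos(a),.0735+r*np.sin(a),zz]) for a in np.arange(0,6.3,.05)]); q=((ps-[301,133])+.4)*5; print('expected lowest',q[q[:,1].argmax()].round(1),q[:,0].min().round(),q[:,0].max().round())
"
```

```text
mug [0.5121 0.0746] [0.5411 0.0823]
coaster [0.5174 0.0788] [0.5522 0.0879]
expected lowest [303.6 336.1] 241.0 362.0
expected lowest [302.4 359.1] 228.0 372.0
```

Picture 10: the mug is held about 10 mm above the coaster, laterally centred (both at crop x≈302). I lower it, and then check from above.

>>> apply_moves(moves=[{"x": -0.012,"y": 0.006,"z": 0.015,"rx": 0,"ry": 0,"rz": 0.08},{"x": 0,"y": 0,"z": 0.015,"rx": 0,"ry": 0,"rz": 0},{"x": 0,"y": 0,"z": 0.01,"rx": 0,"ry": 0,"rz": 0}], claw=1)

```text
t: 37.53
position: [0.5257, 0.0717, 0.0534]
orientation: [[-0.988, -0.157, 0.003], [-0.157, 0.988, -0.003], [-0.003, -0.003, -1.0]]
wrist_force: [-0.2, -0.2, -2.5]
width: 0.0585
```

>>> apply_moves(moves=[{"x": 0,"y": 0,"z": 0.012,"rx": 0,"ry": 0,"rz": 0}], claw=1)

```text
t: 37.62
position: [0.5263, 0.0714, 0.0512]
orientation: [[-0.988, -0.157, 0.005], [-0.157, 0.988, -0.003], [-0.004, -0.003, -1.0]]
wrist_force: [0.0, -0.5, -3.1]
width: 0.0584
```

>>> apply_moves(moves=[{"x": 0.014,"y": 0.006,"z": 0,"rx": 0,"ry": 0,"rz": 0},{"x": 0,"y": 0,"z": 0.008,"rx": 0,"ry": 0,"rz": 0}], claw=1)

```text
t: 37.78
position: [0.5235, 0.0721, 0.0503]
orientation: [[-0.988, -0.156, 0.005], [-0.156, 0.988, -0.003], [-0.005, -0.003, -1.0]]
wrist_force: [-5.7, 2.1, 22.4]
width: 0.0586
```

>>> apply_moves(moves=[{"x": 0,"y": 0,"z": 0.012,"rx": 0,"ry": 0,"rz": 0}], claw=1)

```text
t: 37.87
position: [0.5235, 0.0723, 0.0501]
orientation: [[-0.988, -0.157, 0.006], [-0.157, 0.988, -0.003], [-0.005, -0.004, -1.0]]
wrist_force: [-4.4, 2.6, 24.7]
width: 0.059
```

>>> apply_moves(moves=[{"x": 0,"y": 0,"z": 0,"rx": 0,"ry": 0,"rz": 0},{"x": 0,"y": 0,"z": 0,"rx": 0,"ry": 0,"rz": 0},{"x": 0,"y": 0,"z": 0,"rx": 0,"ry": 0,"rz": 0},{"x": 0,"y": 0,"z": 0,"rx": 0,"ry": 0,"rz": 0},{"x": 0,"y": 0,"z": -0.1,"rx": 0,"ry": 0,"rz": 0},{"x": 0,"y": 0,"z": -0.15,"rx": 0,"ry": 0,"rz": 0},{"x": 0,"y": 0,"z": -0.15,"rx": 0,"ry": 0,"rz": 0},{"x": 0,"y": 0,"z": -0.15,"rx": 0,"ry": 0,"rz": 0},{"x": 0,"y": 0,"z": -0.1,"rx": 0,"ry": 0,"rz": 0},{"x": 0,"y": 0,"z": 0,"rx": 0,"ry": 0,"rz": 0}], claw=0)

```text
t: 38.7
position: [0.5224, 0.0728, 0.1861]
orientation: [[-0.988, -0.157, 0.005], [-0.157, 0.988, -0.003], [-0.005, -0.004, -1.0]]
wrist_force: [1.4, -0.7, 0.1]
width: 0.0866
```

>>> apply_moves(moves=[{"x": 0.03,"y": -0.2,"z": 0,"rx": 0,"ry": 0,"rz": 0},{"x": 0.03,"y": -0.2,"z": 0,"rx": 0,"ry": 0,"rz": 0},{"x": 0.03,"y": -0.2,"z": 0,"rx": 0,"ry": 0,"rz": 0},{"x": 0.03,"y": -0.2,"z": 0,"rx": 0,"ry": 0,"rz": 0},{"x": 0.03,"y": -0.2,"z": 0,"rx": 0,"ry": 0,"rz": 0},{"x": 0.03,"y": -0.2,"z": 0,"rx": 0,"ry": 0,"rz": 0},{"x": 0.03,"y": -0.2,"z": 0,"rx": 0,"ry": 0,"rz": 0},{"x": 0.03,"y": -0.2,"z": 0,"rx": 0,"ry": 0,"rz": 0},{"x": 0.03,"y": -0.2,"z": 0,"rx": 0,"ry": 0,"rz": 0},{"x": 0.03,"y": -0.15,"z": 0,"rx": 0,"ry": 0,"rz": 0}], claw=0)

```text
t: 39.53
position: [0.5247, -0.3276, 0.1791]
orientation: [[-0.985, -0.172, 0.002], [-0.172, 0.985, 0.005], [-0.003, 0.004, -1.0]]
wrist_force: [0.5, -0.9, -0.0]
width: 0.0871
```

```bash
python3 -c "
from h import *
d=grab('top','top4')
a=d['image'][140:250,255:375,::-1]; cv2.imwrite('pics/c6.png',cv2.resize(a,None,fx=5,fy=5,interpolation=cv2.INTER_CUBIC))
to(.5300,-.3803,.12,99.2)"
```

```text
pos [ 0.5249 -0.3343  0.179 ] yaw 99.72 w 0.0871 t 39.58 F [ 1.3 -4.3  1. ]
shift now-frame [ 0.0148 -0.2305  0.2953] target-frame [ 0.0117 -0.2312  0.2948] turn [-0.028  0.049  0.13 ]
```

View pics/c6.png

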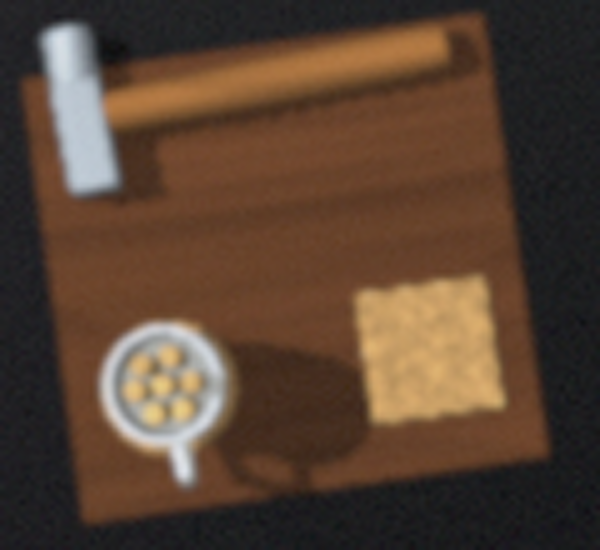

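Picture 11: the mug stands with its rim centre at crop (163,386), about 2.5 mm from the coaster's centre, handle toward the robot. Hammer unchanged. Now the glue.

>>> apply_moves(moves=[{"x": 0.01,"y": -0.14,"z": 0,"rx": 0,"ry": 0,"rz": 0.12},{"x": 0,"y": -0.07,"z": 0,"rx": 0,"ry": 0,"rz": 0},{"x": 0,"y": 0,"z": 0,"rx": 0,"ry": 0,"rz": 0},{"x": 0,"y": 0,"z": 0.1,"rx": 0,"ry": 0,"rz": 0},{"x": 0,"y": 0,"z": 0.1,"rx": 0,"ry": 0,"rz": 0},{"x": 0,"y": 0,"z": 0.05,"rx": 0,"ry": 0,"rz": 0},{"x": 0,"y": 0,"z": 0,"rx": 0,"ry": 0,"rz": 0}], claw=0)

```text
t: 40.17
position: [0.5271, -0.3757, 0.1209]
orientation: [[-0.988, -0.155, -0.002], [-0.155, 0.988, 0.007], [0.001, 0.008, -1.0]]
wrist_force: [-0.6, 0.6, 0.2]
width: 0.087
```

```bash
python3 -c "
from h import *
to(.5300,-.3803,.06,99.2)"
```

```text
pos [ 0.5271 -0.3757  0.1209] yaw 98.9 w 0.087 t 40.17 F [-0.6  0.6  0.2]
shift now-frame [-0.0112 -0.0271  0.3042] target-frame [-0.0107 -0.0248  0.3044] turn [ 0.11  -0.013 -0.075]
```

>>> apply_moves(moves=[{"x": -0.008,"y": -0.025,"z": 0.05,"rx": 0.1,"ry": 0,"rz": -0.07},{"x": 0,"y": 0,"z": 0.1,"rx": 0,"ry": 0,"rz": 0},{"x": 0,"y": 0,"z": 0.1,"rx": 0,"ry": 0,"rz": 0},{"x": 0,"y": 0,"z": 0.07,"rx": 0,"ry": 0,"rz": 0},{"x": 0,"y": 0,"z": 0.02,"rx": 0,"ry": 0,"rz": 0},{"x": 0,"y": 0,"z": 0,"rx": 0,"ry": 0,"rz": 0}], claw=0)

```text
t: 40.67
position: [0.5329, -0.3772, 0.0518]
orientation: [[-0.986, -0.167, 0.002], [-0.167, 0.986, -0.003], [-0.002, -0.003, -1.0]]
wrist_force: [0.4, -0.4, 0.4]
width: 0.0874
```

```bash
python3 -c "
from h import *
to(.5300,-.3803,.045,99.2)"
```

```text
pos [ 0.5329 -0.3772  0.0518] yaw 99.59 w 0.0874 t 40.67 F [ 0.4 -0.4  0.4]
shift now-frame [ 0.0168 -0.0129  0.0339] target-frame [ 0.0167 -0.0131  0.0339] turn [-0.044  0.025  0.098]
```

>>> apply_moves(moves=[{"x": 0.02,"y": -0.01,"z": 0.02,"rx": 0,"ry": 0,"rz": 0.09},{"x": 0,"y": 0,"z": 0.01,"rx": 0,"ry": 0,"rz": 0},{"x": 0,"y": 0,"z": 0.005,"rx": 0,"ry": 0,"rz": 0}], claw=0)

```text
t: 40.92
position: [0.5306, -0.3804, 0.0465]
orientation: [[-0.987, -0.161, 0.005], [-0.161, 0.987, -0.006], [-0.004, -0.006, -1.0]]
wrist_force: [-0.3, -0.5, -0.2]
width: 0.087
```

>>> apply_moves(moves=[{"x": 0,"y": 0,"z": 0,"rx": 0,"ry": 0,"rz": 0},{"x": 0,"y": 0,"z": 0,"rx": 0,"ry": 0,"rz": 0},{"x": 0,"y": 0,"z": 0,"rx": 0,"ry": 0,"rz": 0},{"x": 0,"y": 0,"z": 0,"rx": 0,"ry": 0,"rz": 0},{"x": 0,"y": 0,"z": 0,"rx": 0,"ry": 0,"rz": 0},{"x": 0,"y": 0,"z": 0,"rx": 0,"ry": 0,"rz": 0},{"x": 0,"y": 0,"z": 0,"rx": 0,"ry": 0,"rz": 0}], claw=1)

```text
t: 41.5
position: [0.5317, -0.3819, 0.0494]
orientation: [[-0.987, -0.161, 0.008], [-0.161, 0.987, -0.009], [-0.007, -0.01, -1.0]]
wrist_force: [0.5, -0.2, -1.8]
width: 0.0552
```

>>> apply_moves(moves=[{"x": 0,"y": 0,"z": -0.05,"rx": 0,"ry": 0,"rz": 0},{"x": 0,"y": 0,"z": -0.08,"rx": 0,"ry": 0,"rz": 0},{"x": 0,"y": 0,"z": -0.08,"rx": 0,"ry": 0,"rz": 0},{"x": 0,"y": 0,"z": -0.08,"rx": 0,"ry": 0,"rz": 0},{"x": 0,"y": 0,"z": -0.02,"rx": 0,"ry": 0,"rz": 0},{"x": 0,"y": 0,"z": 0,"rx": 0,"ry": 0,"rz": 0}], claw=1)

```text
t: 42.0
position: [0.5288, -0.379, 0.1123]
orientation: [[-0.987, -0.161, 0.002], [-0.161, 0.987, -0.003], [-0.002, -0.003, -1.0]]
wrist_force: [0.4, -0.9, -1.2]
width: 0.055
```

```bash
python3 -c "
from h import *
to(.5415,-.0646,.1,99.2)"
```

```text
pos [ 0.5288 -0.379   0.1123] yaw 99.26 w 0.055 t 42.0 F [ 0.4 -0.9 -1.2]
shift now-frame [-0.3153  1.5414  0.0572] target-frame [-0.3138  1.5415  0.0615] turn [-0.045  0.025  0.015]
```

>>> apply_moves(moves=[{"x": -0.02,"y": 0.1,"z": 0,"rx": 0,"ry": 0,"rz": 0},{"x": -0.037,"y": 0.18,"z": 0,"rx": 0,"ry": 0,"rz": 0},{"x": -0.037,"y": 0.18,"z": 0,"rx": 0,"ry": 0,"rz": 0},{"x": -0.037,"y": 0.18,"z": 0,"rx": 0,"ry": 0,"rz": 0},{"x": -0.037,"y": 0.18,"z": 0,"rx": 0,"ry": 0,"rz": 0},{"x": -0.037,"y": 0.18,"z": 0,"rx": 0,"ry": 0,"rz": 0},{"x": -0.037,"y": 0.18,"z": 0,"rx": 0,"ry": 0,"rz": 0},{"x": -0.03,"y": 0.15,"z": 0,"rx": 0,"ry": 0,"rz": 0},{"x": -0.02,"y": 0.1,"z": 0,"rx": 0,"ry": 0,"rz": 0},{"x": 0,"y": 0,"z": 0,"rx": 0,"ry": 0,"rz": 0}], claw=1)

```text
t: 42.83
position: [0.5375, -0.0791, 0.1043]
orientation: [[-0.988, -0.152, -0.003], [-0.152, 0.988, -0.005], [0.004, -0.004, -1.0]]
wrist_force: [0.3, 1.1, -2.0]
width: 0.0546
```

```bash
python3 -c "
from h import *
to(.5405,-.0646,.06,99.2)"
```

```text
pos [ 0.5375 -0.0791  0.1043] yaw 98.77 w 0.0546 t 42.83 F [ 0.3  1.1 -2. ]
shift now-frame [-0.0268  0.07    0.221 ] target-frame [-0.0265  0.0689  0.2214] turn [-0.058 -0.052 -0.108]
```

>>> apply_moves(moves=[{"x": -0.022,"y": 0.06,"z": 0,"rx": -0.05,"ry": -0.05,"rz": -0.1},{"x": 0,"y": 0,"z": 0.05,"rx": 0,"ry": 0,"rz": 0},{"x": 0,"y": 0,"z": 0.08,"rx": 0,"ry": 0,"rz": 0},{"x": 0,"y": 0,"z": 0.07,"rx": 0,"ry": 0,"rz": 0},{"x": 0,"y": 0,"z": 0,"rx": 0,"ry": 0,"rz": 0}], claw=1)

```text
t: 43.25
position: [0.54, -0.0669, 0.0605]
orientation: [[-0.986, -0.164, -0.0], [-0.164, 0.986, -0.003], [0.001, -0.003, -1.0]]
wrist_force: [-0.5, 1.0, -2.1]
width: 0.0548
```

```bash
python3 -c "
from h import *
to(.5405,-.0646,.053,99.2)"
```

```text
pos [ 0.54   -0.0669  0.0605] yaw 99.46 w 0.0548 t 43.25 F [-0.5  1.  -2.1]
shift now-frame [-0.0045  0.0109  0.0373] target-frame [-0.0044  0.0108  0.0374] turn [-0.039 -0.008  0.066]
```

>>> apply_moves(moves=[{"x": 0,"y": 0.012,"z": 0.015,"rx": 0,"ry": 0,"rz": 0.06},{"x": 0,"y": 0,"z": 0.015,"rx": 0,"ry": 0,"rz": 0}], claw=1)

```text
t: 43.42
position: [0.5391, -0.0661, 0.0533]
orientation: [[-0.988, -0.158, -0.002], [-0.158, 0.988, -0.002], [0.003, -0.002, -1.0]]
wrist_force: [-6.6, 11.0, 31.5]
width: 0.055
```

>>> apply_moves(moves=[{"x": 0.005,"y": 0,"z": 0.012,"rx": 0,"ry": 0,"rz": 0}], claw=1)

```text
t: 43.5
position: [0.5388, -0.0659, 0.053]
orientation: [[-0.988, -0.156, -0.001], [-0.156, 0.988, -0.001], [0.001, -0.001, -1.0]]
wrist_force: [-2.8, 9.8, 33.7]
width: 0.055
```

>>> apply_moves(moves=[{"x": 0,"y": 0,"z": 0,"rx": 0,"ry": 0,"rz": 0},{"x": 0,"y": 0,"z": 0,"rx": 0,"ry": 0,"rz": 0},{"x": 0,"y": 0,"z": 0,"rx": 0,"ry": 0,"rz": 0},{"x": 0,"y": 0,"z": 0,"rx": 0,"ry": 0,"rz": 0},{"x": 0,"y": 0,"z": -0.1,"rx": 0,"ry": 0,"rz": 0},{"x": 0,"y": 0,"z": -0.15,"rx": 0,"ry": 0,"rz": 0},{"x": 0,"y": 0,"z": -0.15,"rx": 0,"ry": 0,"rz": 0},{"x": 0,"y": 0,"z": -0.15,"rx": 0,"ry": 0,"rz": 0},{"x": 0,"y": 0,"z": -0.15,"rx": 0,"ry": 0,"rz": 0},{"x": 0,"y": 0,"z": 0,"rx": 0,"ry": 0,"rz": 0}], claw=0)

```text
t: 44.33
position: [0.54, -0.0693, 0.1999]
orientation: [[-0.988, -0.153, 0.002], [-0.153, 0.988, -0.003], [-0.001, -0.003, -1.0]]
wrist_force: [0.7, -0.4, -0.0]
width: 0.087
```

>>> apply_moves(moves=[{"x": 0.03,"y": -0.15,"z": 0,"rx": 0,"ry": 0,"rz": 0},{"x": 0.03,"y": -0.2,"z": 0,"rx": 0,"ry": 0,"rz": 0},{"x": 0.03,"y": -0.2,"z": 0,"rx": 0,"ry": 0,"rz": 0},{"x": 0.03,"y": -0.2,"z": 0,"rx": 0,"ry": 0,"rz": 0},{"x": 0.03,"y": -0.2,"z": 0,"rx": 0,"ry": 0,"rz": 0},{"x": 0.03,"y": -0.15,"z": 0,"rx": 0,"ry": 0,"rz": 0},{"x": 0,"y": -0.05,"z": 0,"rx": 0,"ry": 0,"rz": 0},{"x": 0,"y": 0,"z": 0,"rx": 0,"ry": 0,"rz": 0},{"x": 0,"y": 0,"z": 0,"rx": 0,"ry": 0,"rz": 0}], claw=0)

```text
t: 45.08
position: [0.5394, -0.3122, 0.1998]
orientation: [[-0.988, -0.155, 0.005], [-0.155, 0.988, -0.005], [-0.005, -0.006, -1.0]]
wrist_force: [-0.8, 0.1, 0.9]
width: 0.087
```

```bash
python3 -c "
from h import *
d=grab('top','top5')
a=d['image'][140:260,130:375,::-1]; cv2.imwrite('pics/c7.png',cv2.resize(a,None,fx=3.2,fy=3.2,interpolation=cv2.INTER_CUBIC))
hsv=cv2.cvtColor(d['image'],cv2.COLOR_RGB2HSV); w=(hsv[...,2]>150)&(hsv[...,1]<40); w[:,:315]=0; w[:,370:]=0; w[:190]=0; w[240:]=0
cs,_=cv2.findContours(w.astype('uint8'),0,1); c=max(cs,key=cv2.contourArea); (u,v),r=cv2.minEnclosingCircle(c); print(u,v,r,ray(d,u,v,.081),arm.observe()['t'])"
```

```text
342.0 210.0 11.401854515075684 [ 0.53621024 -0.06566318  0.081     ] 45.1333
```

View pics/c7.png

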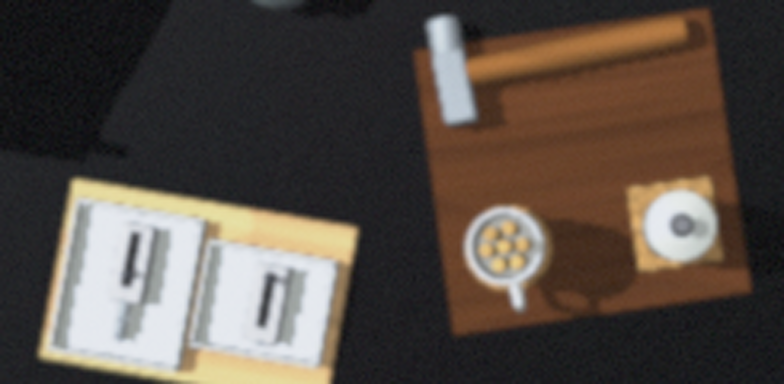

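Picture 12: everything is in place. Glue at (0.5362, -0.0657) against the pad centre (0.5384, -0.0646), about 2.4 mm off. I hand it in.

```bash
python3 -c "
from bench import sign_off; print(sign_off())"
```

```text
the job is handed in; nothing more can be done
None
```

The job is done and handed in at about 45 s of the 144 s allowed; no verdict was reported. I parked the glue and the mug on the felt mat. Then I laid the pushed-in bolt in the short tray and the pulled-out bolt in the long tray. Last I returned the mug to the coaster and the glue to the pad.

- **Mug and glue:** in the last top views the mug was about 2.5 mm from the coaster's centre, and the glue about 2.4 mm from the pad's centre. Both stood upright. I read the mug's centre by eye.
- **Bolts and hammer:** both bolts looked flat inside the correct trays, and the hammer looked unmoved.
- **Contact forces:** vessels and bolts met their surfaces at up to about 37 N at the wrist, the highest when setting the glue on the mat. I only read the force at the end of each move, so a brief higher peak could have gone unseen.
- **Disagreement:** the angled camera view suggested the glue was about 10 mm above the mat and the mug about 5 mm off the coaster's centre. Contact force for the glue and the later top view for the mug did not bear this out, so I went by those.

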